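# Open the red-capped spice jar for refilling

### The arm

A 6-joint arm with a two-finger parallel gripper is mounted at the origin on the work surface. World frame = base frame: x ahead of the robot, y to its left, z up, the work surface at z = 0. Lengths are in mm, angles in rad, forces in N, time in s.
With the tool pointing down it reaches from about 350 to 875 mm from the base axis. Payload 4.2 kg.
Tool frame: the origin (TCP) lies between the finger pads; the fingertips stand 17 mm ahead of it and the grasp point (between the pads) lies 2 mm behind it (nose_length is the distance from the TCP to the fingertips, in mm); z points along the fingers, y is the direction in which the jaws open and shut (so a half turn about z gives the same grasp; the last joint's range is limited). The gripper opens to 85 mm and grips with 20 to 120 N. Pads are 22 mm wide; open, the fingers measure 114 mm over their backs; the gripper's body (76 mm by 85 mm) begins 54 mm behind the grasp point. The pads swing forward as they close: fully open they stand 13 mm farther back than shut.
Start: joints at [1.506, 0.385, 0.008, 0, -1.194, -0.259], TCP at [198.825, 592.51, 224.312] pointing down, gripper open.
Joint ranges: [-3.14, 3.14], [-1.21, 2.06], [-1.07, 1.41], [-3.16, 2.05], [-2.99, -0.16], [-3.1, 3.1]. Speed limits (rad/s): [2.79, 2.79, 3.14, 3.14, 3.14, 3.14].

### API

Orientations are given as a unit quaternion [x, y, z, w].
In Python, from bench import * gives the robot as it stands.
- The arm moves only by the tool jog_arm, never from a script. Its argument "increments" is a list of rows, each a list of 4 numbers: the shift along the tool's x, y, z in m, then the turn about the tool's z in degrees. A call has 1 to 10 rows; each row is the pose to reach, as a shift and turn from the pose measured when the call began, along the tool's axes at that moment; what a row does not reach only later rows make up. A row lasts 1/8 s, in which the tool goes at most 62.5 mm and 10.7 degrees, less where a joint would pass 70% of its speed; a pose out of reach is approached as far as the arm can. A call with a gripper value outside its range is refused whole. "hand" is the gripper's target within -1 to 1 (fully open at 1, half-way at 0, shut at -1), set as the call begins (left out, the last holds). The fingers move at their own pace and stop on an object; the grip force is fixed at half the most. Time passes only in rows, so rows that repeat a pose let the fingers close. It gives the time, the measured TCP pose, the force and the opening at its end, in the units of the state.
- read_state(): the state, without advancing time (a new reading comes with each control period).
- get_image(name): name is "scene" or "top"; returns the picture (400x640x3 uint8, red, green, blue); there is no depth.
- calibration(name): a dict with "fx", "fy", "cx", "cy" (pixels), "position" and "rotation" of the camera in the world. Camera axes: x right, y up, looking along -z (the intrinsics and any distortion apply to the point x, -y, -z); pixel columns grow to the right and rows downward; lengths in mm; the calibration is good to about 2 mm. A picture is of the moment at which its call begins. calibration takes no time and is no camera call.
- job_done(): hands the job in, once; it reports no verdict.
The state is a dict: "clock": time; "joints": joint angles; "joint_vel": joint speeds; "joint_efforts": joint torques, N m; "position": TCP position; "ee_rot": TCP orientation; "contact_force": force on the tool from outside, world axes, zero at the start; "wrist_torque": the same for the moment, N m; "gripper_width": finger opening in mm.
Only numpy, scipy, OpenCV 4.12 (cv2) and the standard library are available. Lean on these libraries where they do the work, as an engineer would, in place of code of your own. Each camera call takes 0.05 s, during which the arm holds its last target.

### The job

Get the empty spice jar with the red cap ready for refilling: lift it out of the rack, stand it fully down in the grey jar grip and let go of it. Then take it by its screw cap and unscrew the cap with repeated twists until it lifts free, and lay the cap top side up on the wooden tray, leaving the open jar upright in the grip. Leave everything else where it is, and do not tip the jar over.

Things in the scene. Friction and masses are not known exactly. Their poses are not given: they have to be found in the camera images.
- jar: Clear glass jar, square body 60 x 60 x 64 mm, white paper label on two sides, round threaded neck to 94 mm; 98 mm high with cap, 0.36 kg (varies). Origin: centre of its underside, z up, x and y square to its sides. Starts upright in one of the rack's bays, roughly in line with it. Loose: pulled by the cap before the thread is clear, the whole jar comes along (about 4 N).
- cap: The jar's red ribbed screw cap, 53 mm in diameter, 28 mm high, 40 g (varies). Origin: centre of its open underside, z up through its top; at the start about 72 mm above the jar's underside. A grip of 40 to 60 N centred on it holds it; it can carry the jar. Right-hand thread: anticlockwise from above unscrews, rising 14 mm a turn.
- cap_top (a point): Centre of the cap's top, 28 mm above the cap's origin. A springy white insert pushes up under the cap with some 25 N, so the first fifth of a turn is stiff (0.1 to 0.2 N m), then it turns easily. From the start the thread is clear after roughly 1 turn, depending on how far it was tightened: then the cap lifts off without resistance. Turning farther does no harm.
- rack: Low dark metal rack, fixed, 84 x 290 mm, floor 5 mm thick, a round wire rail at 30 mm height around it. Origin at the centre of its underside on the counter, y along its length; the three bays lie at y = -90, 0 and +90 mm.
- grip_base: Jar grip: fixed grey block 94 x 94 mm on a 110 mm rubber foot, 36 mm high, with a square well 66 x 66 mm open at the top (3 mm clear on each side of the jar), its floor 8 mm above the counter; it stops the jar from turning by more than about 0.12 rad. Origin: centre of its underside, x and y square to the well. Any quarter turn of the jar fits.
- tray: Fixed flat wooden tray 124 x 124 mm, floor 4 mm above the counter, inner width 112 mm, rim 10 mm high. Origin at the centre of its underside, x and y along its sides.
- jar_paprika: Bystander: full jar of the same outside size with reddish-brown contents and a black cap, in a bay of the rack. Origin at the centre of its underside.
- jar_herbs: Bystander: full jar of the same outside size with green contents and a black cap, in a bay of the rack. Origin at the centre of its underside.
- mug: Bystander: white mug, 76 mm across, 90 mm high. Origin at the centre of its underside.
- soap_bottle: Bystander: blue bottle, 60 mm across, 170 mm high. Origin at the centre of its underside.
- spoon: Bystander: spoon lying on the counter. Origin on its underside.
- canister: Bystander: white ceramic canister, 90 mm across, 100 mm high. Origin at the centre of its underside.
Things that resemble listed ones, but are neither listed nor needed, are in the scene too. Of the things like the cap, leave any that is black; of the rest the larger one is meant.

How it is judged (in metres and radians):
On the way, in this order (a step that is already met when the one before it is completed fails the run):
1. the jar stands fully down in the grip with its cap still on, and has been let go (x of jar in the frame of grip_base between -0.008 and 0.008 m and y of jar in the frame of grip_base between -0.008 and 0.008 m and z of jar in the frame of grip_base below 0.012 m and angle between jar's own z axis and vertical below 0.08 rad and contact force between the fingers and jar below 0.1 N and contact force between the fingers and cap below 0.1 N and z of cap in the frame of jar between 0.06 and 0.078 m), for 0.2 s.
2. the cap has been unscrewed and lifted clear of the neck, the jar still down in the grip (x of jar in the frame of grip_base between -0.008 and 0.008 m and y of jar in the frame of grip_base between -0.008 and 0.008 m and z of jar in the frame of grip_base below 0.012 m and angle between jar's own z axis and vertical below 0.08 rad and z of cap in the frame of jar above 0.1 m), for 0.1 s.
At the end, for the whole second after the job is handed in: The jar is upright (within 0.08 rad) and down in the grip (underside less than 12 mm above the counter, centre within 8 mm of the well's), the cap lies top up (within 0.12 rad) on the tray's floor with its centre within 40 mm of the tray's centre along both tray axes, and both are at rest (x of jar in the frame of grip_base between -0.008 and 0.008 m and y of jar in the frame of grip_base between -0.008 and 0.008 m and z of jar in the frame of grip_base below 0.012 m and angle between jar's own z axis and vertical below 0.08 rad and x of cap in the frame of tray between -0.04 and 0.04 m and y of cap in the frame of tray between -0.04 and 0.04 m and z of cap in the frame of tray between 0 and 0.008 m and angle between cap's own z axis and vertical below 0.12 rad and linear speed of each of cap, jar below 0.02 m/s); the robot touches nothing.
It fails at once if a bystander is moved by more than 30 mm (distance of any of jar_paprika, jar_herbs, mug, soap_bottle, spoon, canister from where it was at the start of the episode above 0.03 m).
It fails at once if the jar is tipped over (angle between jar's own z axis and vertical above 0.7 rad).
It also fails if it takes over 70 s, if anything falls off the work surface, if the arm or the gripper's body presses on something with over 40 N, if the wrist force passes 120 N, or if a joint passes its speed limit or range.

## Working session

There is one attempt and no reset: what is moved stays moved. The work goes in short steps, Python scripts to look and compute and a tool call to move; the robot and the scene stay as the last step left them, time stands still between calls to the robot, and variables do not carry over. Pictures are saved under pics/ and viewed, and the job is handed in when it is done.

Besides the shell and the picture viewer there is one more tool, called in YAML: its name, and indented under it one key for each argument. jog_arm: Moves the arm, as the interface text tells. Its arguments: {"type":"object","properties":{"increments":{"type":"array"},"hand":{"type":"number"}},"required":["increments"]}

```bash
ls; mkdir -p pics
python3 - <<'E'
from bench import *
import cv2
for n in("scene","top"):
    im=get_image(n); cv2.imwrite(f"pics/{n}0.png",im[:,:,::-1]); print(n,calibration(n))
s=read_state();print(s)
E
```

```text
pics
scene {'fx': 506.41023262164146, 'fy': 506.41023262164146, 'cx': 312.1343776007651, 'cy': 201.97387669091384, 'position': array([1119.67469329,  806.49408745,  994.93263035]), 'rotation': array([0.12488724, 0.38141648, 0.87572311, 0.2683909 ])}
top {'fx': 398.1441611193841, 'fy': 398.1441611193841, 'cx': 319.17209858078303, 'cy': 196.6048439129992, 'position': array([ 368.50441245,  -14.26088955, 1115.50648875]), 'rotation': array([ 0.05066393, -0.05915421, -0.69752556,  0.71231457])}
{'clock': 0.1, 'joints': array([ 1.50561363e+00,  3.85511997e-01,  6.73801814e-03, -4.18642394e-04,
       -1.19403615e+00, -2.58583243e-01]), 'joint_vel': array([-0.00224481, -0.00023881,  0.00234527,  0.00296676, -0.0015448 ,
        0.00037915]), 'joint_efforts': array([-5.68477808e-04, -3.93320847e+01,  1.88928580e+01,  4.19793427e+00,
       -2.62119749e-03,  7.26490697e-06]), 'position': array([198.66424618, 592.00221046, 223.30433688]), 'ee_rot': array([ 9.86912576e-01, -1.61252956e-01, -9.64371602e-05,  1.02098213e-03]), 'contact_force': array([ 0.92508349, -0.16653172,  0.08319622]), 'wrist_torque': array([-0.00355458,  0.02280202, -0.0042927 ]), 'gripper_width': 85.4837848126603}
```

View pics/scene0.png

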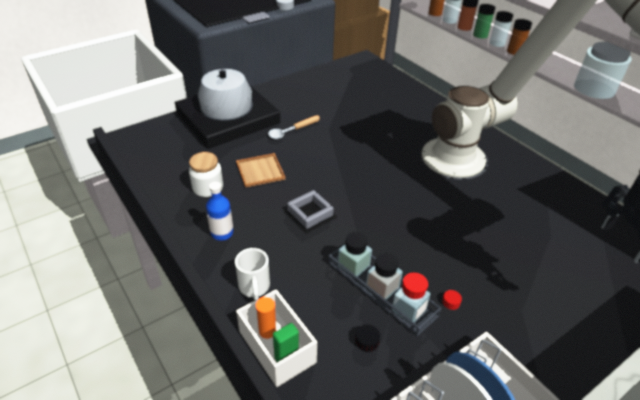

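View pics/top0.png

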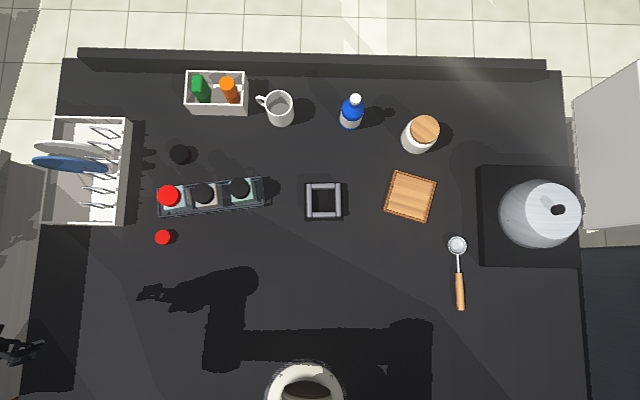

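```bash
cat > h.py <<'E'
import numpy as np, cv2
from scipy.spatial.transform import Rotation as R
from bench import *
def proj(n,P):
    c=calibration(n); p=R.from_quat(c['rotation']).inv().apply(np.atleast_2d(P)-c['position'])
    return np.c_[c['cx']+c['fx']*p[:,0]/-p[:,2], c['cy']+c['fy']*(-p[:,1])/-p[:,2]]
def ray(n,uv):
    c=calibration(n); uv=np.atleast_2d(np.asarray(uv,float))
    d=np.c_[(uv[:,0]-c['cx'])/c['fx'],-(uv[:,1]-c['cy'])/c['fy'],-np.ones(len(uv))]
    return c['position'],R.from_quat(c['rotation']).apply(d)
def plane(n,uv,z):
    o,d=ray(n,uv); return o+d*((z-o[2])/d[:,2])[:,None]
def tri(u1,u2):
    o1,d1=ray("scene",u1);o2,d2=ray("top",u2);d1=d1[0];d2=d2[0]
    t=np.linalg.lstsq(np.c_[d1,-d2],o2-o1,rcond=None)[0]
    a=o1+t[0]*d1;b=o2+t[1]*d2; return (a+b)/2,np.linalg.norm(a-b)
def red(im):
    h=cv2.cvtColor(im,cv2.COLOR_RGB2HSV)
    return (((h[...,0]<6)|(h[...,0]>174))&(h[...,1]>170)&(h[...,2]>90)).astype(np.uint8)
E
python3 - <<'E'
from h import *
print(proj("top",[[0,0,0],[198,592,223]]),proj("scene",[[0,0,0],[198,592,223]]))
for n in("scene","top"):
    im=cv2.imread(f"pics/{n}0.png")[:,:,::-1].copy()
    k,l,st,ce=cv2.connectedComponentsWithStats(red(im))
    for i in range(1,k):
        if st[i,4]>15: print(n,st[i],ce[i])
    x0,y0,w,h=((270,160,230,180) if n=="scene" else (145,165,210,85))
    cv2.imwrite(f"pics/{n}0c.png",cv2.resize(im[y0:y0+h,x0:x0+w,::-1],None,fx=3,fy=3,interpolation=cv2.INTER_CUBIC))
    if n=="top": cv2.imwrite(f"pics/{n}0d.png",cv2.resize(im[160:240,280:450,::-1],None,fx=4,fy=4,interpolation=cv2.INTER_CUBIC))
    else: cv2.imwrite(f"pics/{n}0d.png",cv2.resize(im[140:240,220:350,::-1],None,fx=5,fy=5,interpolation=cv2.INTER_CUBIC))
E
```

```text
[[305.16259427 400.96497893]
 [ 27.65767258 334.14082915]] [[452.76888464 157.33586864]
 [617.24141494 250.93640157]]
scene [403 272  25  26 509] [414.76424361 284.36345776]
scene [443 290  19  20 284] [452.07746479 299.02112676]
top [157 185  24  22 388] [168.07216495 195.42268041]
top [155 230  15  15 183] [162.24590164 236.68306011]
```

View pics/scene0c.png

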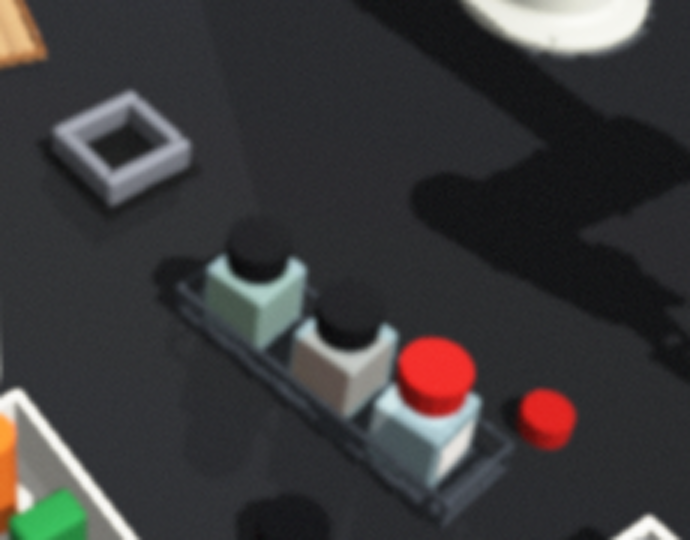

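View pics/top0c.png

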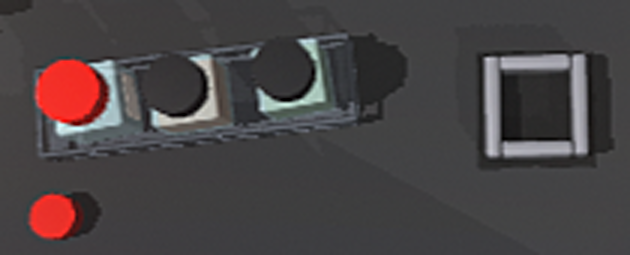

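View pics/top0d.png

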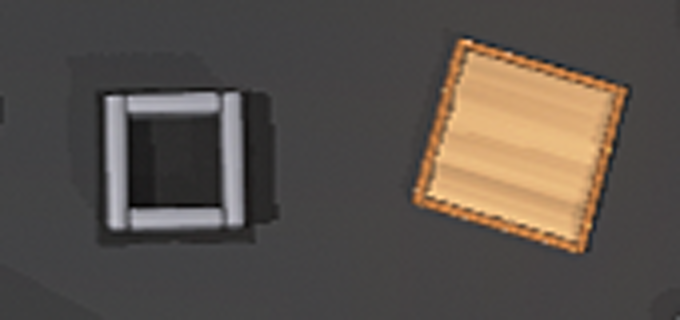

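View pics/scene0d.png

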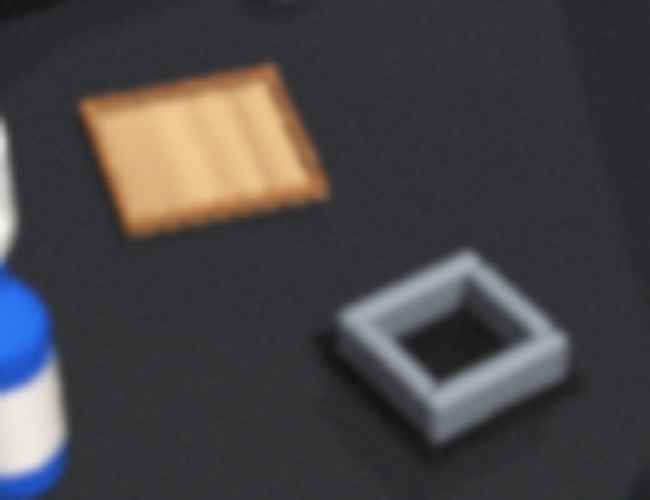

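Run:
```python
from h import *
T=cv2.imread("pics/top0.png")[:,:,::-1].copy();S=cv2.imread("pics/scene0.png")[:,:,::-1].copy()
ct,cs=(168.07,195.42),(414.76,284.36)
print("cap tri",tri(cs,ct),"planes89",plane("top",ct,89),plane("scene",cs,89))
def quad(n,im,mask,z,name):
    k,l,st,ce=cv2.connectedComponentsWithStats(mask.astype(np.uint8)); i=1+np.argmax(st[1:,4]); 
    ys,xs=np.where(l==i); h=cv2.convexHull(np.c_[xs,ys].astype(np.float32))[:,0]
    # world hull incl half pixel
    P=plane(n,h,z)[:,:2].astype(np.float32)
    r=cv2.minAreaRect(P); print(name,n,st[i],r)
def win(m,x0,y0,x1,y1):
    o=np.zeros_like(m);o[y0:y1,x0:x1]=m[y0:y1,x0:x1];return o
hs=cv2.cvtColor(T,cv2.COLOR_RGB2HSV);hS=cv2.cvtColor(S,cv2.COLOR_RGB2HSV)
quad("top",T,win((hs[...,2]>105),295,170,352,230),36,"grip")
quad("top",T,win((hs[...,1]>80)&(hs[...,2]>100),375,160,445,230),10,"tray")
quad("scene",S,win((hS[...,1]>80)&(hS[...,2]>80),232,145,290,190),10,"tray")
quad("scene",S,win((hS[...,2]>90),280,185,340,232),36,"grip(with sides)")
# scene grip top corners from crop by eye
c=np.array([[470,250],[568,340],[436,408],[338,318]])/5+[220,140]
P=plane("scene",c,36);print(P,P.mean(0))
```

```text
cap tri (array([522.77240603, 362.7546063 , 100.2951547 ]), np.float64(1.44963961055067)) planes89 [[523.97671003 367.48562987  89.        ]] [[515.83511277 356.70634739  89.        ]]
grip top [306 183  35  34 532] ((529.5075073242188, -37.074951171875), (92.58037567138672, 92.21997833251953), 3.250788688659668)
tray top [ 383  170   54   53 1931] ((549.7132568359375, -280.3338623046875), (125.96054077148438, 124.72640991210938), 74.39434814453125)
tray scene [ 236  153   50   34 1216] ((552.796875, -279.08746337890625), (141.65089416503906, 130.00759887695312), 73.88953399658203)
grip(with sides) scene [288 190  46  38 738] ((536.730712890625, -28.025455474853516), (105.79022979736328, 114.90524291992188), 2.383068799972534)
[[487.51137146 -82.52691944  36.        ]
 [485.09125791   9.28824292  36.        ]
 [575.5005023   12.97845091  36.        ]
 [581.24517283 -75.93768968  36.        ]] [532.33707613 -34.04947882  36.        ]
```

```bash
cat >> h.py <<'E'
from scipy.optimize import least_squares
A=np.linspace(0,2*np.pi,48,endpoint=False)
def cyl(x,y,z0,r=26.5,h=28):
    c=np.c_[x+r*np.cos(A),y+r*np.sin(A)]; return np.r_[np.c_[c,0*A+z0],np.c_[c,0*A+z0+h]]
def cen(n,P):
    h=cv2.convexHull(proj(n,P).astype(np.float32)); m=cv2.moments(h); return np.array([m['m10'],m['m01']])/m['m00']
def fitcap(obs,z0):  # obs dict name->centroid
    f=lambda q:np.concatenate([cen(n,cyl(q[0],q[1],z0))-uv for n,uv in obs.items()])
    r=least_squares(f,[500,0],diff_step=1e-3); return r.x,r.fun
E
python3 - <<'E'
from h import *
ct,cs=(168.07,195.42),(414.76,284.36)
print(fitcap({"top":ct},77),fitcap({"scene":cs},77),fitcap({"top":ct,"scene":cs},77))
T=cv2.imread("pics/top0.png")[:,:,::-1].copy();S=cv2.imread("pics/scene0.png")[:,:,::-1].copy()
x=cv2.resize(T[170:225,145:280,::-1],None,fx=5.9,fy=5.9,interpolation=cv2.INTER_CUBIC)
cv2.imwrite("pics/t1.png",cv2.convertScaleAbs(x,alpha=1.8,beta=0))
x=cv2.resize(S[225:335,320:445,::-1],None,fx=5.4,fy=5.4,interpolation=cv2.INTER_CUBIC)
cv2.imwrite("pics/s1.png",cv2.convertScaleAbs(x,alpha=1.8,beta=0))
E
```

```text
(array([522.35412598,   0.        ]), array([141.42913817,   3.43417805])) (array([369.93408203,   0.        ]), array([ -49.01103245, -108.18741322])) (array([520.82576767, 361.82660271]), array([1.61966402, 1.08631861, 0.11362079, 2.02371697]))
```

View pics/t1.png

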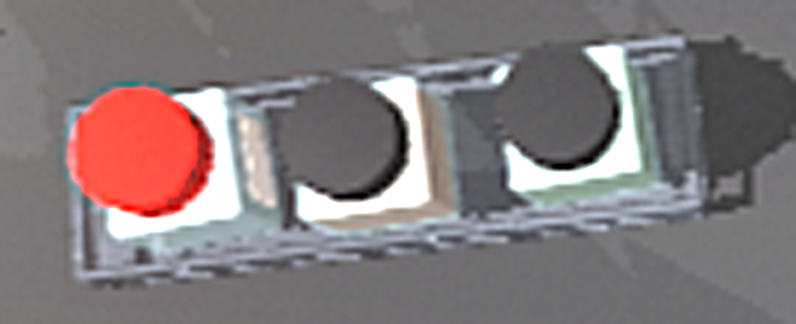

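View pics/s1.png

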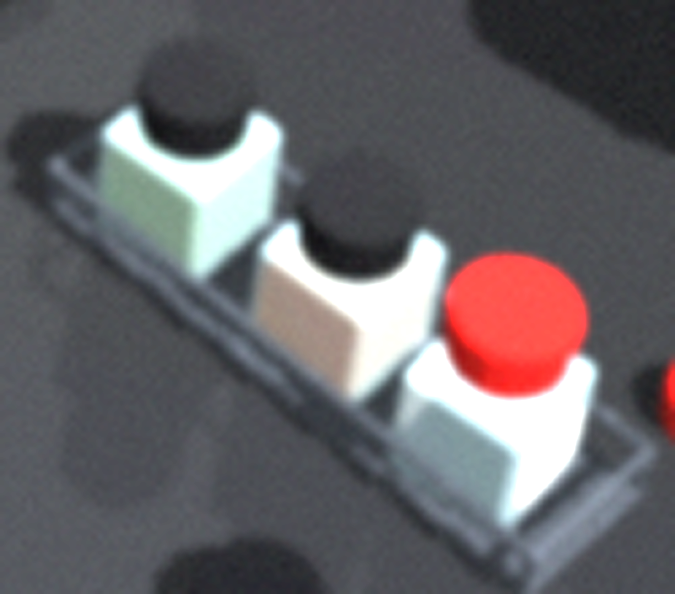

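```bash
cat >> h.py <<'E'
def red2(im):
    h=cv2.cvtColor(im,cv2.COLOR_RGB2HSV)
    return (((h[...,0]<8)|(h[...,0]>172))&(h[...,1]>140)&(h[...,2]>45)).astype(np.uint8)
def fitcap(obs,z0,g=(520,362)):
    f=lambda q:np.concatenate([cen(n,cyl(q[0]*10,q[1]*10,z0))-uv for n,uv in obs.items()])
    r=least_squares(f,np.array(g)/10,diff_step=1e-2); return r.x*10,r.fun
def bigred(im):
    k,l,st,ce=cv2.connectedComponentsWithStats(red2(im)); i=1+np.argmax(st[1:,4]); return ce[i],st[i]
E
python3 - <<'E'
from h import *
o={}
for n in("top","scene"):
    im=cv2.imread(f"pics/{n}0.png")[:,:,::-1].copy()
    c,st=bigred(im);o[n]=c;print(n,c,st); print(fitcap({n:c},77)[0])
    h=proj(n,cyl(*fitcap({n:c},77)[0],77)); print("bbox model",h.min(0),h.max(0))
print(fitcap(o,77))
o_=lambda x,y:(145+x/5.9-.4,170+y/5.9-.4)
r=plane("top",[o_(80,275),o_(700,205)],30);print("rail",r,np.degrees(np.arctan2(*(r[0]-r[1])[:2])))
r=plane("top",[o_(110,235),o_(240,218)],69);print("jar",r,np.degrees(np.arctan2(*(r[0]-r[1])[:2])))
r=plane("top",[o_(75,105),o_(690,40)],30);print("rail far",r,np.degrees(np.arctan2(*(r[0]-r[1])[:2])))
E
```

```text
top [168.32425743 195.4009901 ] [157 185  24  22 404]
[523.64238766 365.57293289]
bbox model [156.12473072 184.39504892] [180.57171748 206.28234819]
scene [414.65384615 284.27289377] [402 272  27  26 546]
[517.15085983 357.15808083]
bbox model [401.90987589 271.03484152] [427.57961678 297.59187927]
(array([520.85274131, 361.35813356]), array([1.54771493, 1.09891174, 0.06704411, 1.97699236]))
rail [[475.06100751 411.7855467   30.        ]
 [513.87120698 127.51048622  30.        ]] -7.774152832809186
jar [[489.42175764 384.63727424  69.        ]
 [498.31505533 327.43908901  69.        ]] -8.837708906198298
rail far [[554.60809129 420.6544253   30.        ]
 [592.07076603 135.46677211  30.        ]] -7.4836098833683495
```

```bash
cat >> h.py <<'E'
def inc(goal,yawx=None):
    """world goal (mm) and tool-x yaw (deg) -> increments"""
    s=read_state(); r=R.from_quat(s['ee_rot']); d=r.inv().apply(np.array(goal)-s['position'])/1000
    X=r.as_matrix()[:,0]; y=np.degrees(np.arctan2(X[1],X[0])); Z=r.as_matrix()[:,2]
    t=None if yawx is None else -((yawx-y+180)%360-180)
    print("t",round(s['clock'],2),"pos",s['position'].round(1),"yaw",round(y,2),"tiltz",Z.round(4),"j",s['joints'].round(2),"F",s['contact_force'].round(1),"w",round(s['gripper_width'],1),"-> inc",d.round(4),"turn",t)
E
python3 - <<'E'
from h import *
inc([522,363,200],-82.2)
E
```

```text
t 0.1 pos [198.7 592.  223.3] yaw -18.56 tiltz [-5.e-04 -2.e-03 -1.e+00] j [ 1.51  0.39  0.01 -0.   -1.19 -0.26] F [ 0.9 -0.2  0.1] w 85.5 -> inc [0.3794 0.1141 0.0236] turn 63.64073882210195
```

jog_arm:
  increments:
    - [0.05,0.015,0,8]
    - [0.1,0.03,0,16]
    - [0.15,0.045,0,24]
    - [0.2,0.06,0,32]
    - [0.25,0.075,0,40]
    - [0.3,0.09,0.01,48]
    - [0.35,0.105,0.02,56]
    - [0.379,0.114,0.024,63.6]
    - [0.379,0.114,0.024,63.6]
    - [0.379,0.114,0.024,63.6]
  hand: 1

```text
clock: 1.35
position: [521.2, 363.4, 199.3]
ee_rot: [0.754, -0.657, 0.0, 0.001]
contact_force: [-1.0, 0.6, -0.0]
gripper_width: 85.6
```

Run:
```python
from h import *
inc([522,363,200],-82.2)
for n in("scene","top"):
    im=get_image(n); cv2.imwrite(f"pics/{n}2.png",im[:,:,::-1])
```

```text
t 1.35 pos [521.2 363.4 199.3] yaw -82.1 tiltz [-0.0011 -0.0022 -1.    ] j [ 0.86  0.42 -0.    0.   -1.15 -0.73] F [-1.   0.6 -0. ] w 85.6 -> inc [ 0.0005 -0.0007 -0.0007] turn 0.09845455499399236
```

View pics/scene2.png

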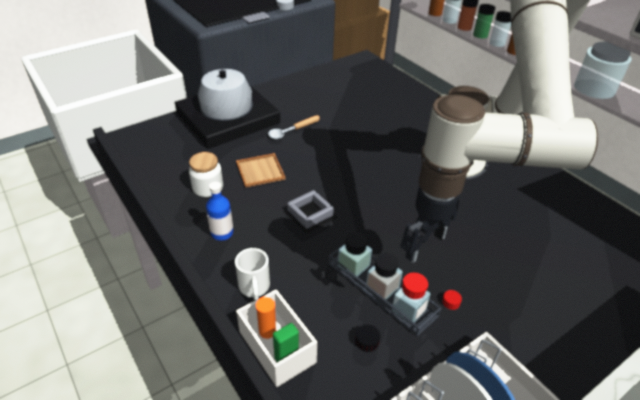

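View pics/top2.png

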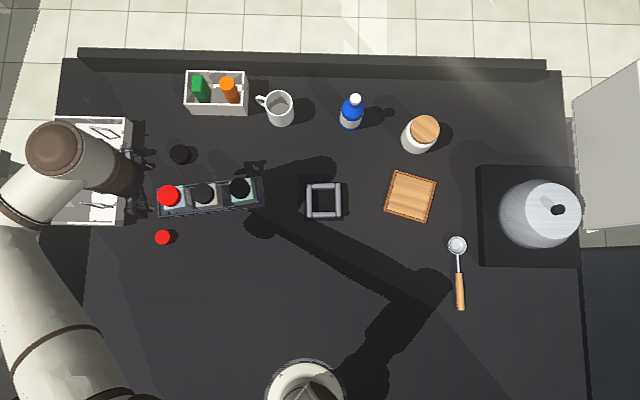

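Run:
```python
from h import *
P=np.array([521.2,363.4,199.3]); q=R.from_quat(read_state()['ee_rot']).as_matrix()
pts=[P,P+q[:,2]*17,P+q[:,1]*42.5+q[:,2]*4,P-q[:,1]*42.5+q[:,2]*4,P-q[:,2]*54, [522,363,105]]
for n,b in(("scene",(380,180,100,130)),("top",(90,140,130,100))):
    im=cv2.imread(f"pics/{n}2.png");uv=proj(n,pts);print(n,uv.round(1).tolist())
    x,y,w,h=b;k=6 if n=="top" else 4.6
    c=cv2.resize(im[y:y+h,x:x+w],None,fx=k,fy=k,interpolation=cv2.INTER_CUBIC);c=cv2.convertScaleAbs(c,alpha=1.5)
    for i,(u,v) in enumerate(uv):
        cv2.circle(c,(int((u-x+.5)*k),int((v-y+.5)*k)),3,[(0,255,255),(0,255,0),(255,255,0),(255,0,255),(255,255,255),(255,0,0)][i],-1)
    cv2.imwrite(f"pics/{n}2c.png",c)
```

```text
scene [[423.0, 254.7], [421.7, 260.0], [435.2, 245.9], [409.7, 266.3], [427.4, 236.9], [415.7, 283.0]]
top [[152.6, 189.2], [155.5, 190.4], [154.3, 207.4], [152.3, 171.8], [142.7, 184.9], [167.5, 195.2]]
```

View pics/scene2c.png

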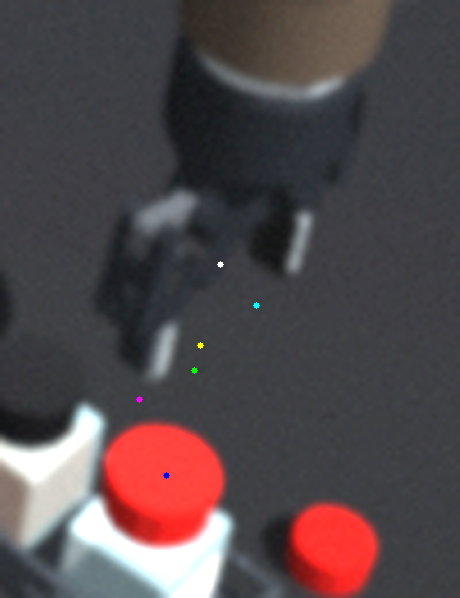

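View pics/top2c.png

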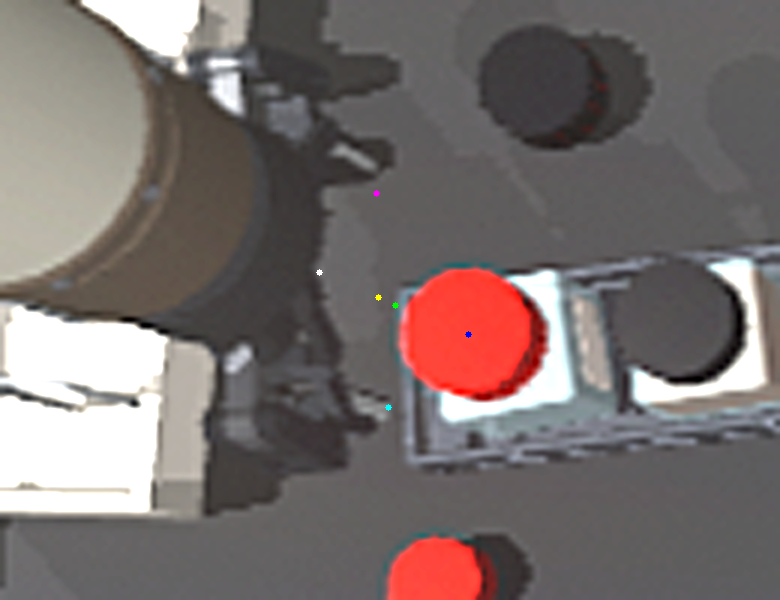

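Run:
```python
from h import *
k=4.6
s=lambda x,y:(380+x/k-.5,180+y/k-.5); t=lambda x,y:(90+x/6-.5,140+y/6-.5)
# scene magenta-side pad lower end, cyan-side pad lower end
a=tri(s(158,380),t(372,168)); b=tri(s(295,272),t(385,410))
print(a,b,(a[0]+b[0])/2)
```

```text
(array([565.27113238, 370.23517836, 211.29974346]), np.float64(13.474523106435898)) (array([470.52880183, 357.73206576, 213.22104358]), np.float64(16.01311474961907)) [517.8999671  363.98362206 212.26039352]
```

Run:
```python
from h import *
S=np.array([[470,250],[568,340],[436,408],[338,318]])/5+[219.5,139.5]
Tt=np.array([[245,228],[107,230],[105,95],[243,92]])/4+[279.5,159.5]
for a,b in zip(S,Tt): print("grip",tri(a,b))
S=np.array([[275,65],[328,195],[132,236],[80,103]])/5+[219.5,139.5]
Tt=np.array([[585,250],[415,203],[462,40],[627,90]])/4+[279.5,159.5]
for a,b in zip(S,Tt): print("tray",tri(a,b))
# black caps centroid by HSV darkness hard; small red cap:
for n in ("scene","top"):pass
print("small red",tri((452.08,299.02),(162.25,236.68)))
print(calibration("scene")==0 if 0 else "")
```

```text
grip (array([485.30755438, -86.32362553,  33.79542261]), np.float64(2.159463951283959))
grip (array([482.59631978,   7.12976367,  34.48760849]), np.float64(4.1528934051535025))
grip (array([574.99882421,  11.54490414,  36.17029044]), np.float64(1.946193178399096))
grip (array([579.06294875, -82.97473956,  31.4858335 ]), np.float64(0.9129497055784195))
tray (array([ 475.56136348, -323.1907566 ,   13.52037471]), np.float64(2.0749965988442356))
tray (array([ 508.02139715, -207.42574615,    1.11132318]), np.float64(0.707860084550156))
tray (array([ 6.25987640e+02, -2.41313860e+02,  4.66064265e-01]), np.float64(2.5970055908949843))
tray (array([ 593.27861505, -359.35164503,    8.53819324]), np.float64(4.5484804926128835))
small red (array([421.12817072, 401.77321849,  13.75132482]), np.float64(1.579639730817003))
```

jog_arm:
  increments:
    - [0,0,0.03,0]
    - [0,0,0.058,0]
    - [0,0,0.058,0]

```text
clock: 1.82
position: [519.0, 363.7, 139.8]
ee_rot: [0.755, -0.656, 0.0, 0.003]
contact_force: [0.2, 0.0, 0.7]
gripper_width: 85.4
```

Run:
```python
from h import *
inc([522,363,92],-82.2)
s=read_state();P=s['position']; q=R.from_quat(s['ee_rot']).as_matrix()
pts=[P,P+q[:,2]*4,P+q[:,1]*42.5+q[:,2]*4,P-q[:,1]*42.5+q[:,2]*4]
for n,b in(("scene",(370,210,110,110)),("top",(90,150,130,90))):
    im=get_image(n)[:,:,::-1].copy();cv2.imwrite(f"pics/{n}3.png",im);uv=proj(n,pts)
    x,y,w,h=b;k=5.2 if n=="scene" else 6
    c=cv2.resize(im[y:y+h,x:x+w],None,fx=k,fy=k,interpolation=cv2.INTER_CUBIC);c=cv2.convertScaleAbs(c,alpha=1.8,beta=10)
    for i,(u,v) in enumerate(uv):
        cv2.circle(c,(int((u-x+.5)*k),int((v-y+.5)*k)),3,[(0,255,255),(0,255,0),(255,255,0),(255,0,255)][i],-1)
    cv2.imwrite(f"pics/{n}3c.png",c)
```

```text
t 1.82 pos [519.  363.7 139.8] yaw -81.94 tiltz [-0.0041 -0.0051 -1.    ] j [ 0.87  0.47 -0.08  0.   -1.03 -0.73] F [0.2 0.  0.7] w 85.4 -> inc [ 0.0009 -0.0031  0.0478] turn 0.25935033588075385
```

View pics/scene3c.png

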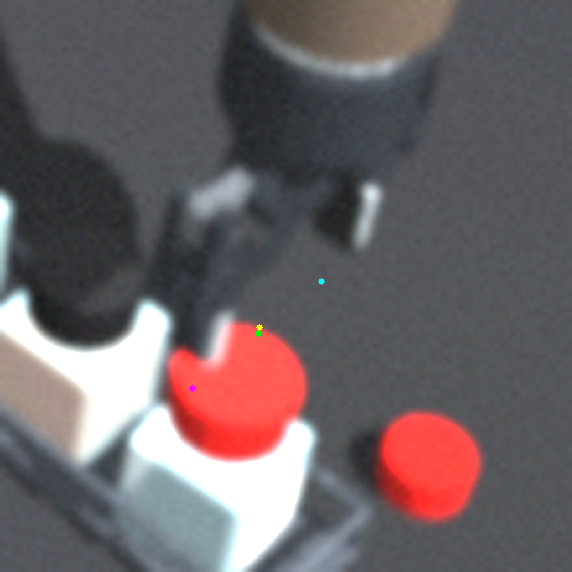

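View pics/top3c.png

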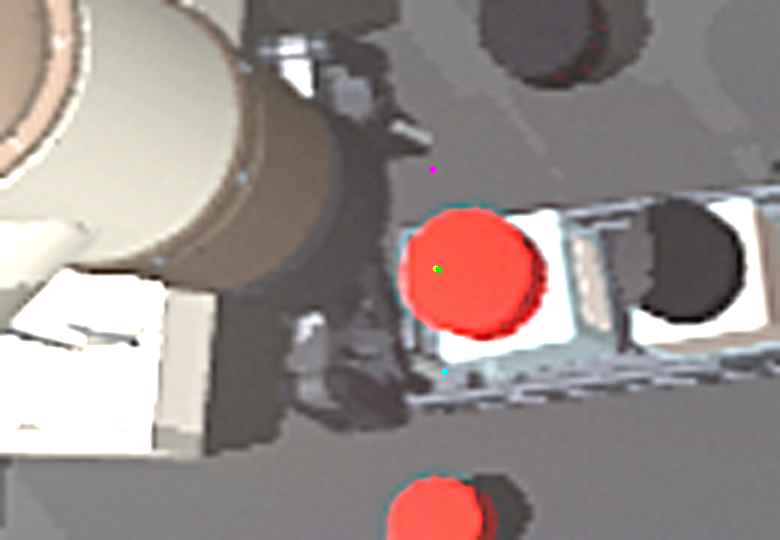

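jog_arm:
  increments:
    - [0.001,-0.004,0.02,0.3]
    - [0.001,-0.004,0.04,0.3]
    - [0.001,-0.004,0.047,0.3]
    - [0.001,-0.004,0.047,0.3]

```text
clock: 2.42
position: [525.4, 364.9, 96.8]
ee_rot: [0.754, -0.657, 0.001, -0.001]
contact_force: [0.8, 0.1, -0.2]
gripper_width: 85.5
```

Run:
```python
from h import *
inc([522,363,92],-82.2)
for n,b in(("scene",(370,210,110,110)),("top",(90,150,130,90))):
    im=get_image(n)[:,:,::-1].copy();cv2.imwrite(f"pics/{n}4.png",im)
    x,y,w,h=b;k=5.2 if n=="scene" else 6
    c=cv2.resize(im[y:y+h,x:x+w],None,fx=k,fy=k,interpolation=cv2.INTER_CUBIC);c=cv2.convertScaleAbs(c,alpha=1.8,beta=10)
    cv2.imwrite(f"pics/{n}4c.png",c)
```

```text
t 2.42 pos [525.4 364.9  96.8] yaw -82.21 tiltz [ 2.e-03 -3.e-04 -1.e+00] j [ 0.86  0.52 -0.12  0.   -0.93 -0.73] F [ 0.8  0.1 -0.2] w 85.5 -> inc [0.0014 0.0036 0.0048] turn -0.0074397395665357635
```

View pics/scene4c.png

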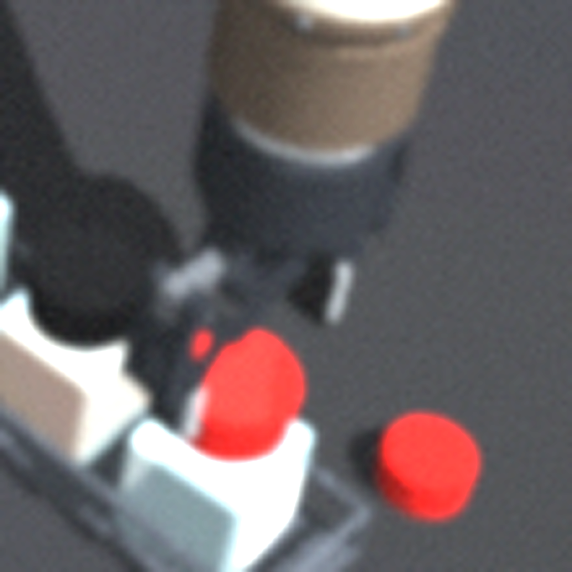

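View pics/top4c.png

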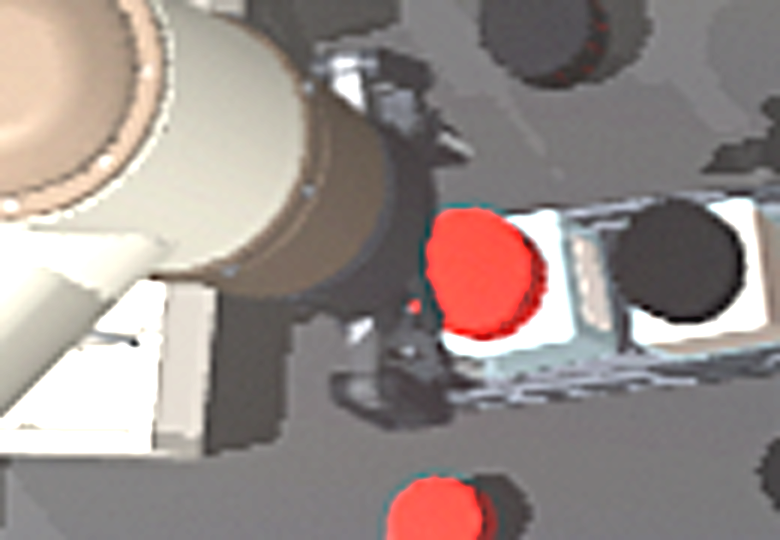

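jog_arm:
  increments:
    - [0.001,0.003,0.004,0]
    - [0.001,0.003,0.004,0]

```text
clock: 2.78
position: [522.7, 363.6, 93.6]
ee_rot: [0.754, -0.657, 0.001, -0.001]
contact_force: [0.5, -0.2, 0.1]
gripper_width: 85.2
```

jog_arm:
  increments:
    - [0,0,0,0]
    - [0,0,0,0]
    - [0,0,0,0]
    - [0,0,0,0]
    - [0,0,0,0]
    - [0,0,0,0]
    - [0,0,0,0]
    - [0,0,0,0]
  hand: -1

```text
clock: 3.78
position: [523.3, 364.0, 94.3]
ee_rot: [0.754, -0.657, 0.001, -0.002]
contact_force: [2.4, -0.8, 4.9]
gripper_width: 50.3
```

Run:
```python
from h import *
inc([522,363,92],-82.2)
for n,b in(("scene",(370,210,110,110)),("top",(90,150,130,90))):
    im=get_image(n)[:,:,::-1].copy();cv2.imwrite(f"pics/{n}5.png",im)
    x,y,w,h=b;k=5.2 if n=="scene" else 6
    c=cv2.resize(im[y:y+h,x:x+w],None,fx=k,fy=k,interpolation=cv2.INTER_CUBIC);c=cv2.convertScaleAbs(c,alpha=1.8,beta=10)
    cv2.imwrite(f"pics/{n}5c.png",c)
```

```text
t 3.77 pos [523.3 364.   94.3] yaw -82.19 tiltz [ 0.0045  0.0017 -1.    ] j [ 0.86  0.52 -0.13  0.   -0.92 -0.73] F [ 2.4 -0.8  4.9] w 50.3 -> inc [0.0008 0.0015 0.0023] turn 0.007123685740765495
```

View pics/scene5c.png

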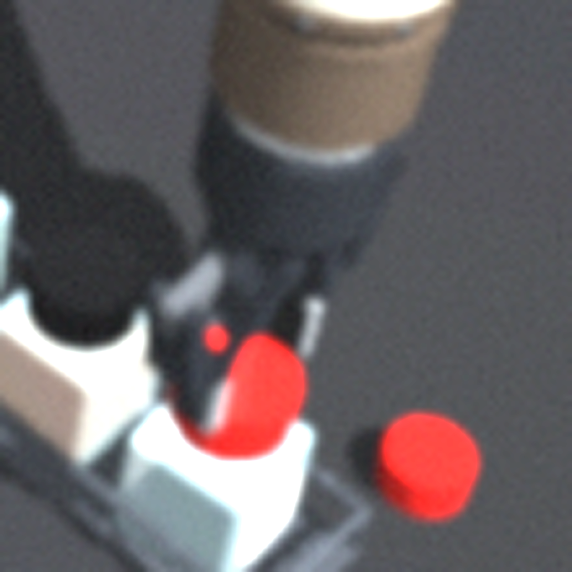

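View pics/top5c.png

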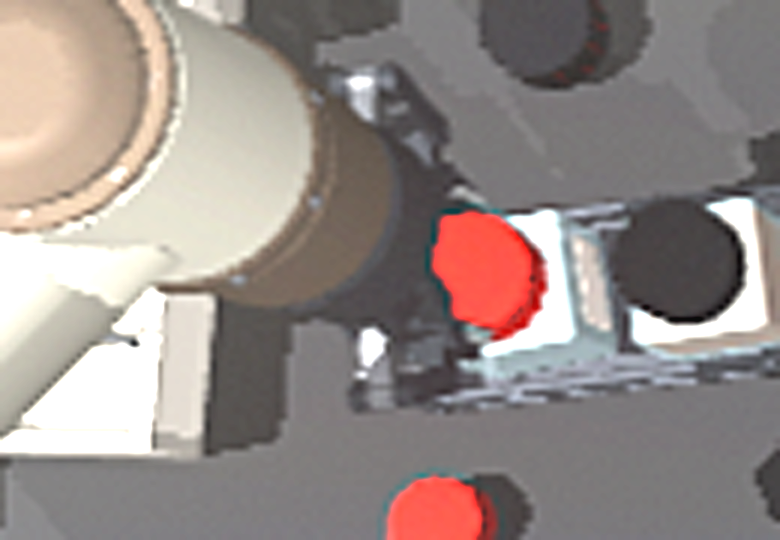

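Run:
```python
from h import *
s=read_state();P=s['position']; q=R.from_quat(s['ee_rot']).as_matrix()
X,Y,Z=q.T
w=s['gripper_width']/2
for n,b in(("scene",(370,210,110,110)),("top",(90,150,130,90))):
    im=cv2.imread(f"pics/{n}5.png")
    x,y,wd,h=b;k=6
    c=cv2.resize(im[y:y+h,x:x+wd],None,fx=k,fy=k,interpolation=cv2.INTER_CUBIC);c=cv2.convertScaleAbs(c,alpha=1.8,beta=10)
    def pl(pts,col):
        uv=((proj(n,pts)-[x,y]+.5)*k).astype(np.int32); cv2.polylines(c,[uv[:,None]],True,col,1,cv2.LINE_AA)
    for sg in(-1,1):
        pl([P+sg*w*Y+a*X+z*Z for a,z in((-11,-13),(11,-13),(11,9),(-11,9))],(255,255,0) if sg>0 else (255,0,255))
        pl([P+sg*w*Y+a*X+z*Z for a,z in((-11,17),(11,17))],(0,255,0))
    cc=cyl(522.5,363,77); pl(cc[:48],(255,0,0));pl(cc[48:],(255,255,255))
    cv2.imwrite(f"pics/{n}5o.png",c)
```

```text
(no output)
```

View pics/scene5o.png

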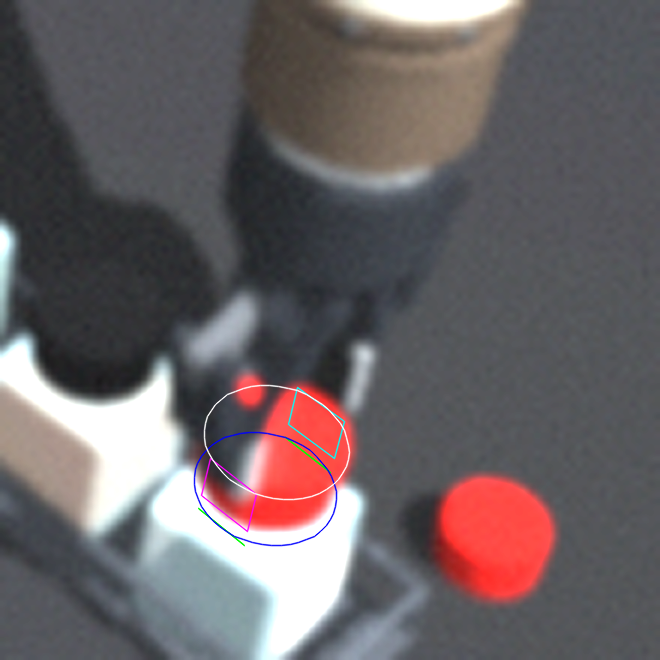

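View pics/top5o.png

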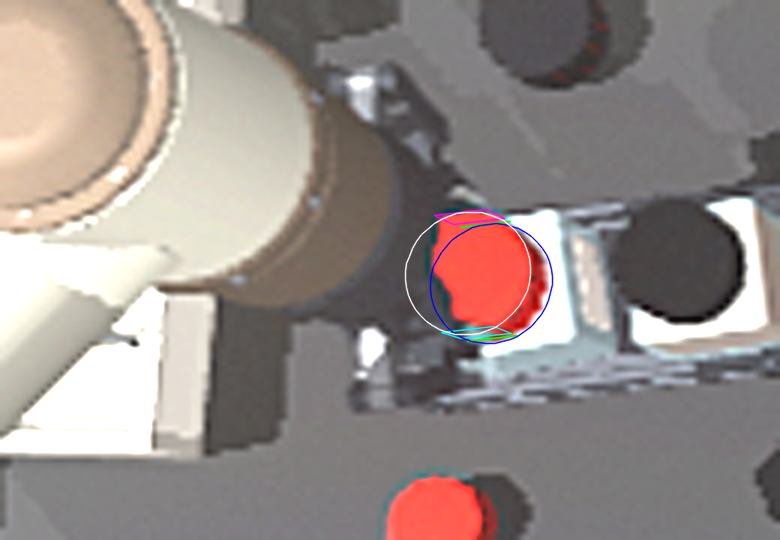

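jog_arm:
  increments:
    - [0,0,0,0]
    - [0,0,0,0]
    - [0,0,0,0]
    - [0.008,0,0,0]
    - [0.008,0,0,0]
  hand: 0.7

```text
clock: 4.5
position: [524.2, 355.3, 94.1]
ee_rot: [0.753, -0.658, 0.001, -0.002]
contact_force: [-0.6, -0.6, -0.6]
gripper_width: 72.6
```

jog_arm:
  increments:
    - [0,0,0,0]
    - [0,0,0,0]
    - [0,0,0,0]
    - [0,0,0,0]
    - [0,0,0,0]
    - [0,0,0,0]
    - [0,0,0,0]
  hand: -1

```text
clock: 5.38
position: [524.8, 355.5, 94.8]
ee_rot: [0.753, -0.657, 0.001, -0.002]
contact_force: [2.9, -1.9, 4.8]
gripper_width: 49.5
```

Run:
```python
from h import *
inc([522,363,92],-82.2)
for n,b in(("scene",(370,210,110,110)),("top",(90,150,130,90))):
    im=get_image(n)[:,:,::-1].copy();cv2.imwrite(f"pics/{n}6.png",im)
    x,y,w,h=b;k=5.2 if n=="scene" else 6
    c=cv2.resize(im[y:y+h,x:x+w],None,fx=k,fy=k,interpolation=cv2.INTER_CUBIC);c=cv2.convertScaleAbs(c,alpha=1.8,beta=10)
    cv2.imwrite(f"pics/{n}6c.png",c)
```

```text
t 5.38 pos [524.8 355.5  94.8] yaw -82.22 tiltz [ 0.0052  0.0018 -1.    ] j [ 0.85  0.51 -0.14  0.   -0.92 -0.72] F [ 2.9 -1.9  4.8] w 49.5 -> inc [-0.0078  0.0018  0.0028] turn -0.015992560865328187
```

View pics/scene6c.png

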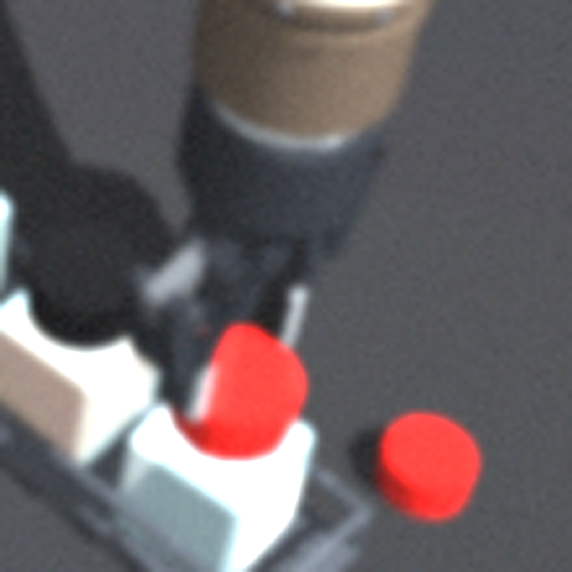

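View pics/top6c.png

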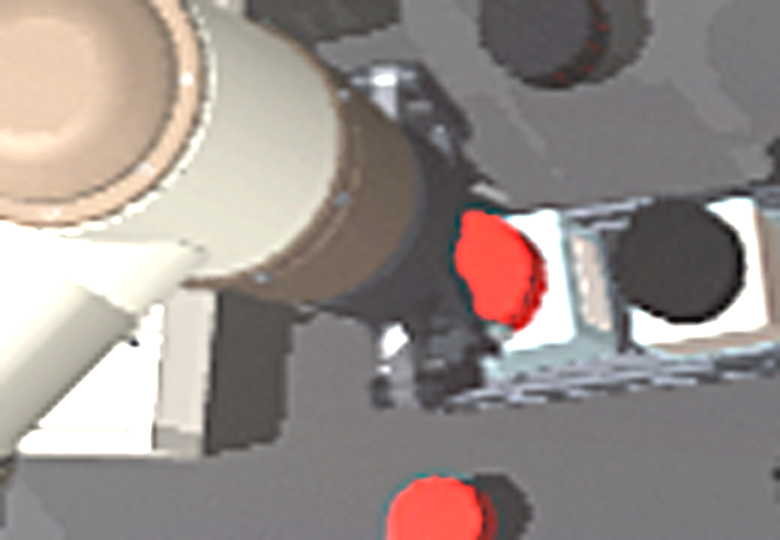

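jog_arm:
  increments:
    - [0,0,0,0]
    - [0,0,0,0]
    - [0,0,0,0]
    - [-0.016,0,0.001,0]
    - [-0.016,0,0.001,0]
  hand: 0.7

```text
clock: 6.1
position: [522.4, 372.8, 93.5]
ee_rot: [0.754, -0.657, 0.001, -0.003]
contact_force: [0.1, 0.9, 0.0]
gripper_width: 72.8
```

jog_arm:
  increments:
    - [0,0,0,0]
    - [0,0,0,0]
    - [0,0,0,0]
    - [0,0,0,0]
    - [0,0,0,0]
    - [0,0,0,0]
    - [0,0,0,0]
  hand: -1

```text
clock: 6.98
position: [522.7, 373.2, 94.1]
ee_rot: [0.754, -0.657, 0.001, -0.003]
contact_force: [-0.9, 2.5, 5.8]
gripper_width: 49.7
```

Run:
```python
from h import *
inc([522,363,92],-82.2)
for n,b in(("scene",(370,210,110,110)),("top",(90,150,130,90))):
    im=get_image(n)[:,:,::-1].copy();cv2.imwrite(f"pics/{n}7.png",im)
    x,y,w,h=b;k=5.2 if n=="scene" else 6
    c=cv2.resize(im[y:y+h,x:x+w],None,fx=k,fy=k,interpolation=cv2.INTER_CUBIC);c=cv2.convertScaleAbs(c,alpha=1.8,beta=10)
    cv2.imwrite(f"pics/{n}7c.png",c)
print(read_state()['gripper_width'])
```

```text
t 6.97 pos [522.7 373.2  94.1] yaw -82.12 tiltz [ 0.0063  0.003  -1.    ] j [ 0.87  0.52 -0.12  0.   -0.92 -0.74] F [-0.9  2.5  5.8] w 49.7 -> inc [0.01   0.0021 0.0021] turn 0.08106922164503771
49.53694298294383
```

View pics/scene7c.png

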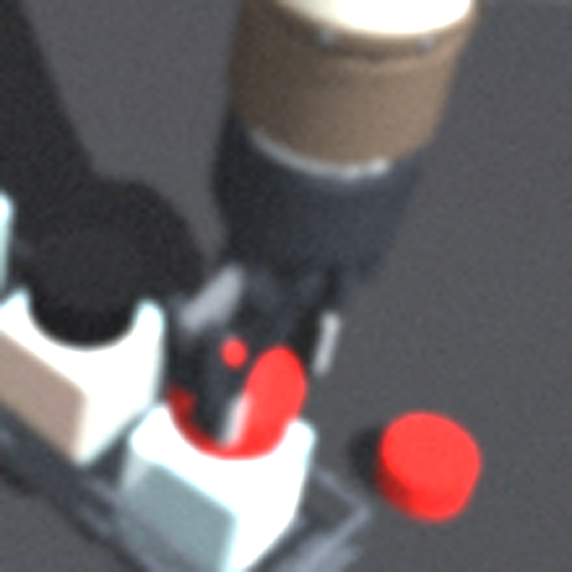

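View pics/top7c.png

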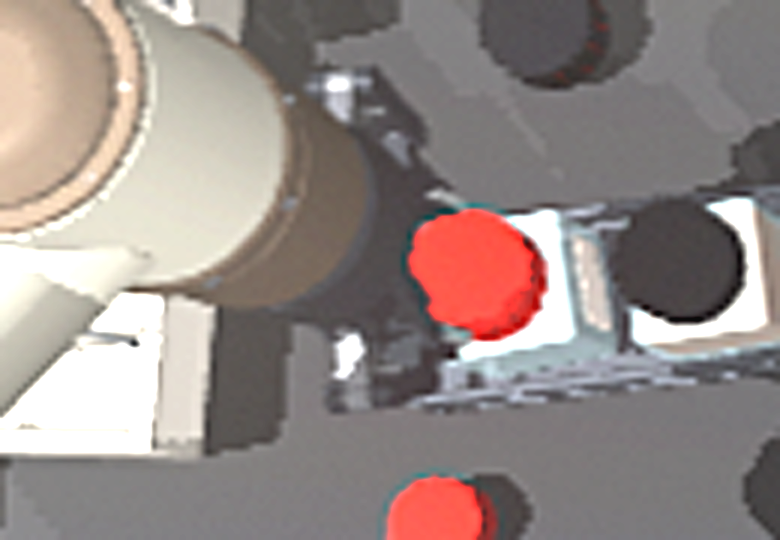

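jog_arm:
  increments:
    - [0,0,0,0]
    - [0,0,0,0]
    - [0,0,0,0]
    - [0.009,0,0.001,0]
    - [0.009,0,0.001,0]
  hand: 0.7

```text
clock: 7.7
position: [523.9, 363.3, 92.8]
ee_rot: [0.754, -0.657, 0.001, -0.003]
contact_force: [-0.6, -0.1, -0.4]
gripper_width: 72.3
```

jog_arm:
  increments:
    - [0,0,0,0]
    - [0,0,0,0]
    - [0,0,0,0]
    - [0,0,0,0]
    - [0,0,0,0]
    - [0,0,0,0]
    - [0,0,0,0]
    - [0,0,0,0]
  hand: -1

```text
clock: 8.7
position: [524.3, 363.5, 93.4]
ee_rot: [0.754, -0.657, 0.002, -0.003]
contact_force: [-0.4, -0.9, 5.2]
gripper_width: 50.6
```

jog_arm:
  increments:
    - [0,0,-0.01,0]
    - [0,0,-0.03,0]
    - [0,0,-0.05,0]
    - [0,0,-0.08,0]
    - [0,0,-0.11,0]
    - [0,0,-0.14,0]
    - [0,0,-0.15,0]
    - [0,0,-0.15,0]

```text
clock: 9.7
position: [522.7, 362.9, 242.4]
ee_rot: [0.754, -0.657, 0.001, -0.003]
contact_force: [0.1, 0.6, -4.5]
gripper_width: 50.3
```

Run:
```python
from h import *
inc([528,-36,245],-87)
for n in("scene","top"):
    im=get_image(n)[:,:,::-1].copy();cv2.imwrite(f"pics/{n}8.png",im)
```

```text
t 9.7 pos [522.7 362.9 242.4] yaw -82.17 tiltz [ 0.0048  0.0025 -1.    ] j [ 0.86  0.39  0.06  0.   -1.24 -0.73] F [ 0.1  0.6 -4.5] w 50.3 -> inc [ 0.396   0.049  -0.0036] turn 4.826088082739375
```

View pics/scene8.png

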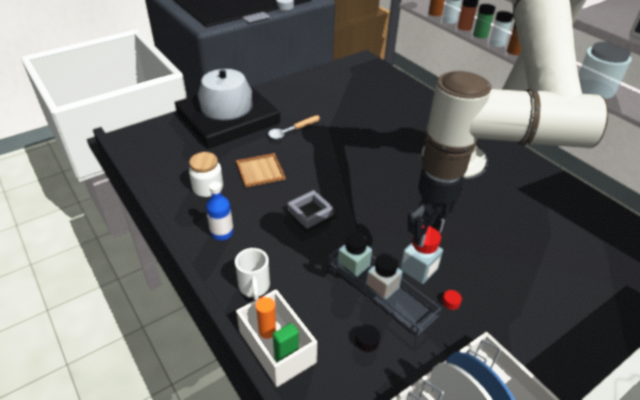

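jog_arm:
  increments:
    - [0.03,0.004,-0.003,0.5]
    - [0.075,0.009,-0.003,1]
    - [0.12,0.015,-0.003,1.5]
    - [0.165,0.02,-0.003,2]
    - [0.21,0.026,-0.003,2.5]
    - [0.255,0.032,-0.003,3]
    - [0.3,0.037,-0.003,3.5]
    - [0.345,0.043,-0.003,4]
    - [0.38,0.047,-0.003,4.5]
    - [0.396,0.049,-0.003,4.8]

```text
clock: 11.05
position: [526.6, -38.2, 242.5]
ee_rot: [0.725, -0.689, -0.0, -0.0]
contact_force: [0.5, 1.0, -4.1]
gripper_width: 50.4
```

jog_arm:
  increments:
    - [0,0,0.03,0]
    - [0,0,0.06,0]
    - [0,0,0.08,0]
    - [0,0,0.08,0]

```text
clock: 11.55
position: [525.0, -38.0, 160.1]
ee_rot: [0.725, -0.689, -0.002, 0.002]
contact_force: [0.3, -0.6, -4.2]
gripper_width: 50.3
```

Run:
```python
from h import *
inc([528,-36,165],-87)
for n,b in(("scene",(265,130,110,120)),("top",(270,130,110,110))):
    im=get_image(n)[:,:,::-1].copy();cv2.imwrite(f"pics/{n}9.png",im)
    x,y,w,h=b;k=5
    c=cv2.resize(im[y:y+h,x:x+w],None,fx=k,fy=k,interpolation=cv2.INTER_CUBIC);c=cv2.convertScaleAbs(c,alpha=1.6,beta=10)
    cv2.imwrite(f"pics/{n}9c.png",c)
```

```text
t 11.55 pos [525.  -38.  160.1] yaw -87.11 tiltz [-5.8e-03 -5.0e-04 -1.0e+00] j [ 0.24  0.28 -0.32 -0.   -0.97 -0.18] F [ 0.3 -0.6 -4.2] w 50.3 -> inc [-0.0019 -0.0031 -0.005 ] turn -0.10640115009346118
```

View pics/scene9c.png

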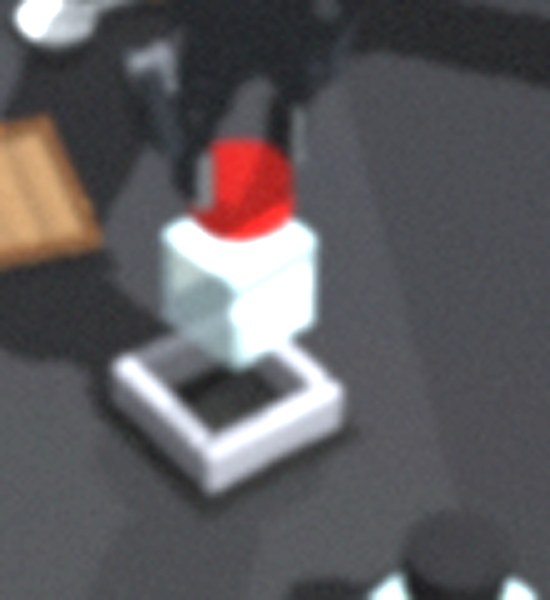

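View pics/top9c.png

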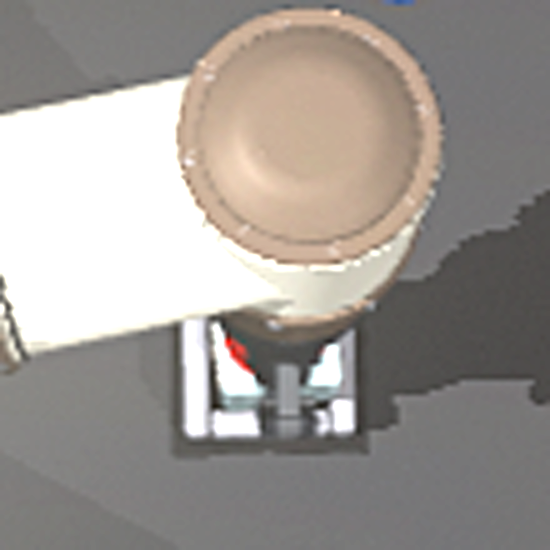

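Run:
```python
from h import *
im=cv2.imread("pics/scene9.png")
c=cv2.resize(im[168:232,280:340],None,fx=10,fy=9,interpolation=cv2.INTER_CUBIC)
c=cv2.resize(im[168:230,282:338],None,fx=9.5,fy=9.5,interpolation=cv2.INTER_CUBIC)
cv2.imwrite("pics/s9z.png",c)
```

```text
(no output)
```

View pics/s9z.png

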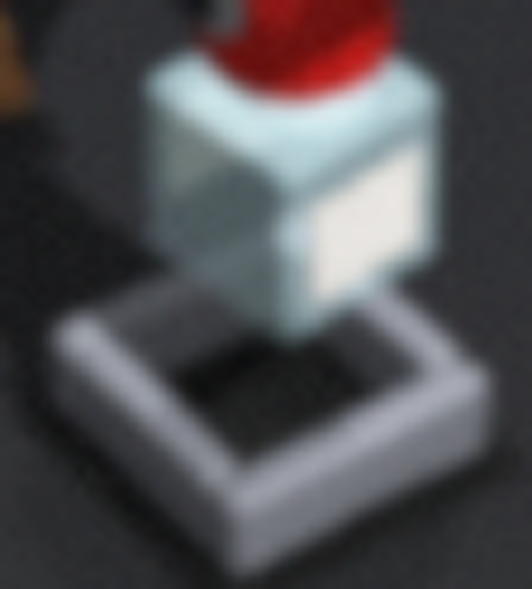

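Run:
```python
from h import *
f=lambda pts:np.array(pts,float)/9.5+[281.5,167.5]
def rep(name,p,z):
    w=plane("scene",f(p),z)[:,:2]; print(name,w.round(1).tolist())
    if len(w)==3:
        l,fr,r=w
        print("  centre(mid l-r)",((l+r)/2).round(1),"edges len",np.linalg.norm(fr-r).round(1),np.linalg.norm(fr-l).round(1),"yaw x-edge(fr-r)",np.degrees(np.arctan2(*(fr-r)[::-1])).round(1),"yaw y-edge(fr-l)",(np.degrees(np.arctan2(*(fr-l)[::-1]))-90).round(1))
rep("jar bottom",[(150,240),(285,340),(436,252)],72)
rep("jar top",[(147,85),(285,192),(441,90)],136)
rep("grip top",[(52,340),(237,498),(494,382)],36)
rep("grip inner",[(105,318) if 0 else (90,325),(237,468),(455,368)],36)
```

```text
jar bottom [[556.0, -65.0], [547.5, -8.4], [490.1, -15.2]]
  centre(mid l-r) [523.  -40.1] edges len 57.7 57.2 yaw x-edge(fr-r) 6.7 yaw y-edge(fr-l) 8.5
jar top [[560.2, -59.4], [553.7, -0.7], [493.1, -12.4]]
  centre(mid l-r) [526.6 -35.9] edges len 61.7 59.0 yaw x-edge(fr-r) 10.9 yaw y-edge(fr-l) 6.3
grip top [[582.0, -78.0], [573.6, 6.6], [484.6, 8.2]]
  centre(mid l-r) [533.3 -34.9] edges len 89.0 84.9 yaw x-edge(fr-r) -1.1 yaw y-edge(fr-l) 5.7
grip inner [[569.2, -77.3], [566.8, -3.5], [490.6, -2.9]]
  centre(mid l-r) [529.9 -40.1] edges len 76.2 73.8 yaw x-edge(fr-r) -0.5 yaw y-edge(fr-l) 1.9
```

Run:
```python
from h import *
for i in range(3): inc([531,-36.5,136],-92)
```

```text
t 11.65 pos [527.1 -37.9 162.7] yaw -87.07 tiltz [ 5.e-04 -1.e-04 -1.e+00] j [ 0.24  0.28 -0.32  0.   -0.97 -0.18] F [-0.4 -0.1 -3.9] w 50.3 -> inc [-0.0012 -0.0039  0.0267] turn 4.931917215916883
t 11.65 pos [527.1 -37.9 162.7] yaw -87.07 tiltz [ 5.e-04 -1.e-04 -1.e+00] j [ 0.24  0.28 -0.32  0.   -0.97 -0.18] F [-0.4 -0.1 -3.9] w 50.3 -> inc [-0.0012 -0.0039  0.0267] turn 4.931917215916883
t 11.65 pos [527.1 -37.9 162.7] yaw -87.07 tiltz [ 5.e-04 -1.e-04 -1.e+00] j [ 0.24  0.28 -0.32  0.   -0.97 -0.18] F [-0.4 -0.1 -3.9] w 50.3 -> inc [-0.0012 -0.0039  0.0267] turn 4.931917215916883
```

jog_arm:
  increments:
    - [-0.001,-0.004,0.01,3]
    - [-0.001,-0.004,0.02,5]
    - [-0.001,-0.004,0.026,5]
    - [-0.001,-0.004,0.026,5]
    - [-0.001,-0.004,0.026,5]

```text
clock: 12.28
position: [531.4, -36.7, 137.1]
ee_rot: [-0.694, 0.72, -0.0, 0.0]
contact_force: [-0.8, -0.4, -4.5]
gripper_width: 50.4
```

Run:
```python
from h import *
inc([531,-36.5,136],-92)
im=get_image("scene")[:,:,::-1].copy();cv2.imwrite(f"pics/scene10.png",im)
c=cv2.resize(im[168:230,282:338],None,fx=9.5,fy=9.5,interpolation=cv2.INTER_CUBIC)
cv2.imwrite("pics/s10z.png",cv2.convertScaleAbs(c,alpha=1.3))
inc([531,-36.5,136],-92)
```

```text
t 12.28 pos [531.4 -36.7 137.1] yaw -92.05 tiltz [ 1.3e-03 -1.0e-04 -1.0e+00] j [ 0.24  0.31 -0.34  0.   -0.92 -0.27] F [-0.8 -0.4 -4.5] w 50.4 -> inc [-0.0002  0.0004  0.0011] turn -0.05076200988759183
t 12.32 pos [531.4 -36.7 137.2] yaw -92.05 tiltz [ 1.5e-03 -1.0e-04 -1.0e+00] j [ 0.24  0.31 -0.34  0.   -0.92 -0.27] F [ 0.4 -0.2 -4.8] w 50.0 -> inc [-0.0002  0.0004  0.0012] turn -0.053190326088980555
```

View pics/s10z.png

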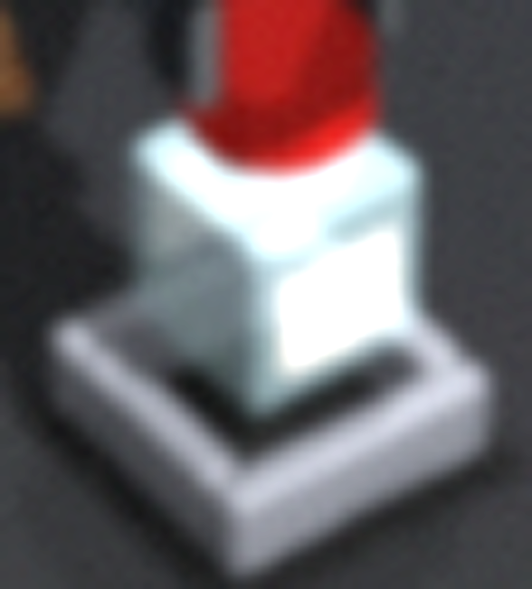

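Run:
```python
from h import *
f=lambda pts:np.array(pts,float)/9.5+[281.5,167.5]
def rep(name,p,z):
    w=plane("scene",f(p),z)[:,:2]; print(name,w.round(1).tolist())
    l,fr,r=w
    print("  centre(mid l-r)",((l+r)/2).round(1),"edges len",np.linalg.norm(fr-r).round(1),np.linalg.norm(fr-l).round(1),"yaw x-edge(fr-r)",np.degrees(np.arctan2(*(fr-r)[::-1])).round(1),"yaw y-edge(fr-l)",(np.degrees(np.arctan2(*(fr-l)[::-1]))-90).round(1))
rep("jar bottom",[(136,312),(255,413),(414,328)],48.7)
rep("jar top",[(132,155),(255,262),(422,163)],112.7)
# edge-line fits: grip outer edges & jar from gradient, scene
im=cv2.imread("pics/scene10.png");g=cv2.cvtColor(im,cv2.COLOR_BGR2GRAY)
d=cv2.createLineSegmentDetector(scale=1.0) if hasattr(cv2,'createLineSegmentDetector') else None
big=cv2.resize(g[160:235,275:345],None,fx=4,fy=4,interpolation=cv2.INTER_CUBIC)
L=d.detect(big)[0][:,0]
for a in L:
    if np.hypot(a[2]-a[0],a[3]-a[1])>50:
        p=a.reshape(2,2)/4+[274.6,159.6]; 
        W=plane("scene",p,36); W2=plane("scene",p,48.7)
        print(p.round(1).tolist(),"z36",W[:,:2].round(1).tolist(),"ang",np.degrees(np.arctan2(*(W[1]-W[0])[:2][::-1])).round(1))
```

```text
jar bottom [[562.4, -62.9], [557.4, -8.5], [498.9, -12.5]]
  centre(mid l-r) [530.6 -37.7] edges len 58.6 54.6 yaw x-edge(fr-r) 3.9 yaw y-edge(fr-l) 5.2
jar top [[565.3, -59.5], [561.8, -3.1], [499.3, -11.6]]
  centre(mid l-r) [532.3 -35.5] edges len 63.1 56.5 yaw x-edge(fr-r) 7.8 yaw y-edge(fr-l) 3.6
[[311.5, 209.3], [322.7, 202.4]] z36 [[538.8, -20.2], [497.2, -25.9]] ang -172.1
[[306.8, 216.0], [296.7, 206.7]] z36 [[564.4, -5.6], [567.0, -51.5]] ang -86.7
[[326.3, 207.3], [306.4, 217.3]] z36 [[500.4, -4.0], [568.1, -2.0]] ang 1.7
[[307.6, 228.1], [320.0, 221.1]] z36 [[588.1, 33.7], [545.7, 30.4]] ang -175.5
[[320.0, 221.0], [332.7, 214.9]] z36 [[545.7, 30.2], [503.3, 29.9]] ang -179.6
[[288.6, 205.0], [299.6, 214.9]] z36 [[582.1, -69.5], [578.3, -19.8]] ang 94.4
```

jog_arm:
  increments:
    - [-0.0005,-0.001,0.004,2]
    - [-0.0005,-0.001,0.01,2]
    - [-0.0005,-0.001,0.016,2]
    - [-0.0005,-0.001,0.018,2]
    - [-0.0005,-0.001,0.018,2]

```text
clock: 12.95
position: [532.3, -36.3, 118.9]
ee_rot: [-0.682, 0.732, -0.0, 0.0]
contact_force: [0.1, 0.2, -4.0]
gripper_width: 50.3
```

Run:
```python
from h import *
inc([532.5,-36,96.5],-94)
im=get_image("scene")[:,:,::-1].copy();cv2.imwrite(f"pics/scene11.png",im)
c=cv2.resize(im[168:230,282:338],None,fx=9.5,fy=9.5,interpolation=cv2.INTER_CUBIC)
cv2.imwrite("pics/s11z.png",cv2.convertScaleAbs(c,alpha=1.3))
```

```text
t 12.95 pos [532.3 -36.3 118.9] yaw -94.05 tiltz [ 8.e-04 -3.e-04 -1.e+00] j [ 0.24  0.33 -0.36  0.   -0.87 -0.31] F [ 0.1  0.2 -4. ] w 50.3 -> inc [-0.0003 -0.0001  0.0224] turn -0.05123984469332754
```

View pics/s11z.png

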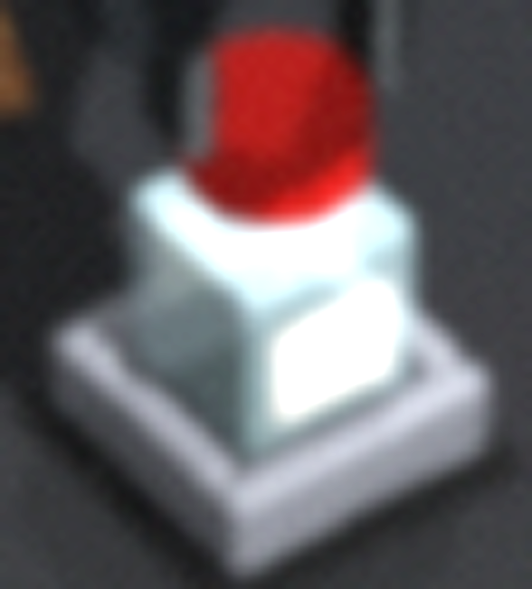

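jog_arm:
  increments:
    - [0,0,0.005,0]
    - [0,0,0.01,0]
    - [0,0,0.015,0]
    - [0,0,0.019,0]
    - [0,0,0.019,0]

```text
clock: 13.62
position: [532.2, -36.3, 99.7]
ee_rot: [-0.682, 0.732, -0.0, -0.0]
contact_force: [-0.0, -0.2, -4.5]
gripper_width: 50.8
```

jog_arm:
  increments:
    - [0,0,0.002,0]
    - [0,0,0.003,0]
    - [0,0,0.003,0]

```text
clock: 14.0
position: [533.0, -36.3, 97.4]
ee_rot: [-0.682, 0.732, -0.001, 0.001]
contact_force: [0.1, -0.7, -0.4]
gripper_width: 50.2
```

Contact is starting to carry the weight; open and check.

jog_arm:
  increments:
    - [0,0,0.0005,0]
    - [0,0,0.0005,0]
    - [0,0,0.0005,0]
    - [0,0,0.0005,0]
    - [0,0,0.0005,0]
    - [0,0,0.0005,0]
  hand: 1

```text
clock: 14.75
position: [532.9, -36.3, 96.9]
ee_rot: [-0.682, 0.732, -0.001, 0.001]
contact_force: [-0.7, -0.3, 0.6]
gripper_width: 85.5
```

Run:
```python
from h import *
inc([532.5,-36,96.5],-94)
for n,b in(("scene",(282,150,56,80)),("top",(270,130,110,110))):
    im=get_image(n)[:,:,::-1].copy();cv2.imwrite(f"pics/{n}12.png",im)
    x,y,w,h=b;k=7
    c=cv2.resize(im[y:y+h,x:x+w],None,fx=k,fy=k,interpolation=cv2.INTER_CUBIC)if n=="scene" else cv2.resize(im[y:y+h,x:x+w],None,fx=5,fy=5)
    cv2.imwrite(f"pics/{n}12c.png",c)
```

```text
t 14.75 pos [532.9 -36.3  96.9] yaw -94.03 tiltz [ 2.1e-03 -4.0e-04 -1.0e+00] j [ 0.24  0.36 -0.39  0.   -0.82 -0.31] F [-0.7 -0.3  0.6] w 85.5 -> inc [-0.0003  0.0005  0.0004] turn -0.032039159701895414
```

View pics/scene12c.png

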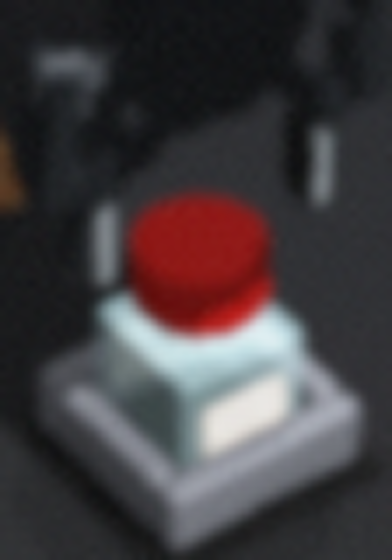

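jog_arm:
  increments:
    - [0,0,0,10]
    - [0,0,0,20]
    - [0,0,0,30]
    - [0,0,0,40]
    - [0,0,0,50]
    - [0,0,0,60]
    - [0,0,0,70]
    - [0,0,0,80]

```text
clock: 15.85
position: [533.0, -36.3, 96.9]
ee_rot: [-0.049, 0.999, -0.0, 0.001]
contact_force: [-0.6, -0.0, -0.3]
gripper_width: 85.4
```

jog_arm:
  increments:
    - [0,0,0,10]
    - [0,0,0,20]
    - [0,0,0,30]
    - [0,0,0,40]
    - [0,0,0,50]
    - [0,0,0,60]
    - [0,0,0,65]
    - [0,0,0,65]
    - [0,0,0,65]

```text
clock: 16.98
position: [533.0, -36.3, 96.8]
ee_rot: [0.495, 0.869, 0.0, 0.001]
contact_force: [0.3, -0.5, -0.1]
gripper_width: 85.5
```

Run:
```python
from h import *
inc([532.9,-36.3,96.5],-94)
```

```text
t 16.98 pos [533.  -36.3  96.8] yaw 120.71 tiltz [ 2.1e-03 -4.0e-04 -1.0e+00] j [ 0.24  0.36 -0.39  0.   -0.82 -2.84] F [ 0.3 -0.5 -0.1] w 85.5 -> inc [ 0.     -0.      0.0003] turn -145.28738287860313
```

jog_arm:
  increments:
    - [0,0,0,0]
    - [0,0,0,0]
    - [0,0,0,0]
    - [0,0,0,0]
    - [0,0,0,0]
    - [0,0,0,0]
    - [0,0,0,0]
    - [0,0,0,0]
  hand: -1

```text
clock: 17.98
position: [533.1, -36.3, 97.6]
ee_rot: [0.494, 0.869, 0.0, 0.001]
contact_force: [-2.3, 0.7, 3.9]
gripper_width: 50.3
```

jog_arm:
  increments:
    - [0,0,-0.0002,-5]
    - [0,0,-0.0004,-10]
    - [0,0,-0.0008,-20]
    - [0,0,-0.0012,-30]
    - [0,0,-0.0016,-40]
    - [0,0,-0.002,-50]
    - [0,0,-0.0024,-60]
    - [0,0,-0.0028,-70]
    - [0,0,-0.0031,-80]
    - [0,0,-0.0031,-80]

```text
clock: 19.23
position: [533.2, -36.4, 100.8]
ee_rot: [-0.179, 0.984, -0.001, 0.001]
contact_force: [-0.5, -0.9, 1.6]
gripper_width: 49.9
```

Run:
```python
from h import *
inc([532.9,-36.3,96.5],-94)
print(read_state()['wrist_torque'])
im=get_image("scene")[:,:,::-1].copy()
cv2.imwrite("pics/s13c.png",cv2.resize(im[140:240,262:358],None,fx=6,fy=6,interpolation=cv2.INTER_CUBIC))
```

```text
t 19.23 pos [533.2 -36.4 100.8] yaw -159.36 tiltz [ 2.9e-03 -7.0e-04 -1.0e+00] j [ 0.24  0.36 -0.38  0.   -0.83 -1.45] F [-0.5 -0.9  1.6] w 49.9 -> inc [0.0002 0.0002 0.0043] turn -65.3625735147408
[-0.17878454  0.1893726   0.01270297]
```

View pics/s13c.png

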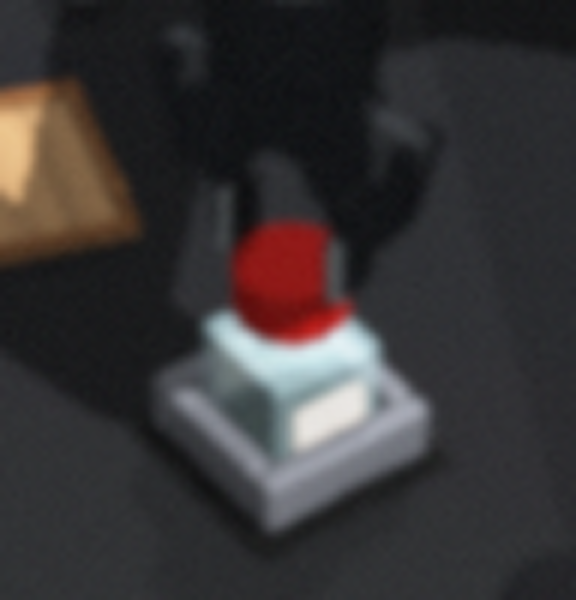

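jog_arm:
  increments:
    - [0,0,-0.0004,-10]
    - [0,0,-0.0008,-20]
    - [0,0,-0.0012,-30]
    - [0,0,-0.0016,-40]
    - [0,0,-0.002,-50]
    - [0,0,-0.0024,-60]
    - [0,0,-0.0028,-70]
    - [0,0,-0.0031,-80]
    - [0,0,-0.0035,-90]
    - [0,0,-0.0039,-100]

```text
clock: 20.52
position: [532.9, -36.4, 104.6]
ee_rot: [0.869, -0.494, 0.001, -0.0]
contact_force: [-0.3, 0.7, 2.7]
gripper_width: 50.2
```

jog_arm:
  increments:
    - [0,0,-0.0004,-10]
    - [0,0,-0.0008,-20]
    - [0,0,-0.0012,-30]
    - [0,0,-0.0016,-40]
    - [0,0,-0.002,-50]
    - [0,0,-0.0024,-60]
    - [0,0,-0.0028,-70]
    - [0,0,-0.0031,-80]
    - [0,0,-0.0035,-90]
    - [0,0,-0.0039,-100]

```text
clock: 21.78
position: [533.0, -36.5, 108.5]
ee_rot: [0.937, 0.349, 0.001, 0.001]
contact_force: [0.0, -0.5, 2.2]
gripper_width: 50.4
```

Run:
```python
from h import *
inc([532.9,-36.3,96.5],-94)
print(read_state()['wrist_torque'])
im=get_image("scene")[:,:,::-1].copy()
cv2.imwrite("pics/s14c.png",cv2.resize(im[140:240,262:358],None,fx=6,fy=6,interpolation=cv2.INTER_CUBIC))
```

```text
t 21.77 pos [533.  -36.5 108.5] yaw 40.9 tiltz [ 2.5e-03 -8.0e-04 -1.0e+00] j [ 0.24  0.35 -0.37  0.   -0.85  2.05] F [ 0.  -0.5  2.2] w 50.4 -> inc [ 0.     -0.0002  0.012 ] turn 134.9036761385432
[-0.21680881  0.06662758 -0.0381839 ]
```

View pics/s14c.png

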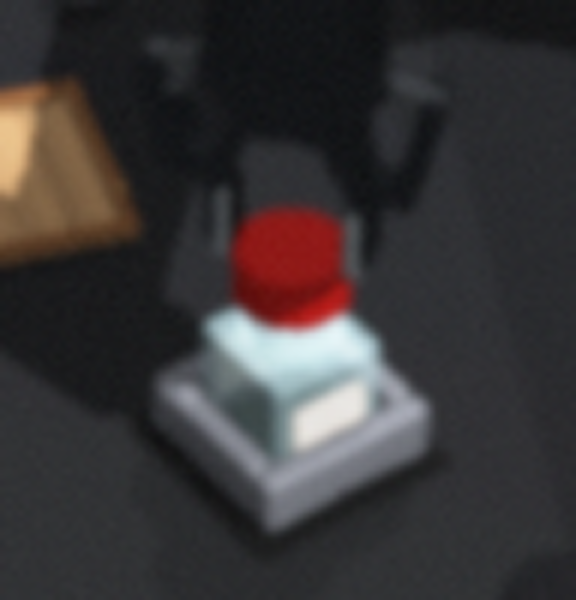

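jog_arm:
  increments:
    - [0,0,-0.0004,-10]
    - [0,0,-0.0008,-20]
    - [0,0,-0.0012,-30]
    - [0,0,-0.0016,-40]
    - [0,0,-0.0018,-47]
    - [0,0,-0.0018,-47]

```text
clock: 22.58
position: [533.1, -36.4, 110.3]
ee_rot: [0.72, 0.694, 0.001, 0.001]
contact_force: [-0.4, 0.7, 1.8]
gripper_width: 50.2
```

jog_arm:
  increments:
    - [0,0,0,0]
    - [0,0,0,0]
    - [0,0,0,0]
    - [0,0,0,0]
    - [0,0,0,0]
    - [0,0,0,10]
    - [0,0,0,20]
    - [0,0,0,30]
    - [0,0,0,40]
    - [0,0,0,50]
  hand: 1

```text
clock: 23.82
position: [533.1, -36.4, 110.4]
ee_rot: [0.947, 0.322, 0.001, 0.001]
contact_force: [-0.5, -0.0, 0.3]
gripper_width: 85.4
```

jog_arm:
  increments:
    - [0,0,0,10]
    - [0,0,0,20]
    - [0,0,0,30]
    - [0,0,0,40]
    - [0,0,0,50]
    - [0,0,0,60]
    - [0,0,0,70]
    - [0,0,0,80]
    - [0,0,0,90]
    - [0,0,0,100]

```text
clock: 25.08
position: [533.1, -36.4, 110.3]
ee_rot: [0.853, -0.521, 0.001, -0.001]
contact_force: [-1.2, -0.4, 0.1]
gripper_width: 85.4
```

Run:
```python
from h import *
inc([532.9,-36.3,96.5],-94)
im=get_image("scene")[:,:,::-1].copy()
cv2.imwrite("pics/s15c.png",cv2.resize(im[140:240,262:358],None,fx=6,fy=6,interpolation=cv2.INTER_CUBIC))
```

```text
t 25.07 pos [533.1 -36.4 110.3] yaw -62.83 tiltz [ 2.9e-03 -6.0e-04 -1.0e+00] j [ 0.24  0.34 -0.37  0.   -0.85  0.24] F [-1.2 -0.4  0.1] w 85.4 -> inc [-0.0002  0.0002  0.0138] turn 31.169566562188038
```

View pics/s15c.png

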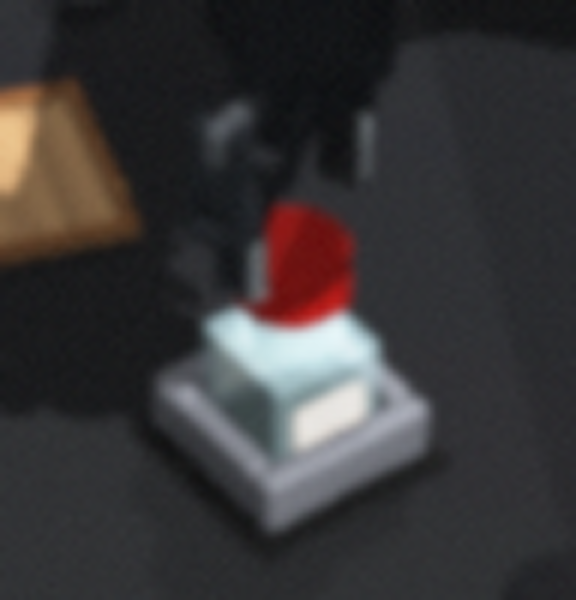

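jog_arm:
  increments:
    - [0,0,0,0]
    - [0,0,0,0]
    - [0,0,0,0]
    - [0,0,0,0]
    - [0,0,0,0]
    - [0,0,0,0]
    - [0,0,0,0]
    - [0,0,0,0]
  hand: -1

```text
clock: 26.12
position: [533.2, -36.5, 111.0]
ee_rot: [0.853, -0.522, 0.002, -0.0]
contact_force: [-2.0, -0.1, 5.1]
gripper_width: 50.0
```

jog_arm:
  increments:
    - [0,0,-0.0004,-10]
    - [0,0,-0.0008,-20]
    - [0,0,-0.0012,-30]
    - [0,0,-0.0016,-40]
    - [0,0,-0.002,-50]
    - [0,0,-0.0024,-60]
    - [0,0,-0.0028,-70]
    - [0,0,-0.0031,-80]
    - [0,0,-0.0035,-90]
    - [0,0,-0.0039,-100]

```text
clock: 27.38
position: [533.0, -36.4, 114.3]
ee_rot: [0.947, 0.32, 0.001, 0.001]
contact_force: [-0.2, -0.6, -1.1]
gripper_width: 49.9
```

jog_arm:
  increments:
    - [0,0,-0.0004,-10]
    - [0,0,-0.0008,-20]
    - [0,0,-0.0012,-30]
    - [0,0,-0.0016,-40]
    - [0,0,-0.0016,-40]

```text
clock: 28.0
position: [532.9, -36.4, 115.5]
ee_rot: [0.781, 0.624, 0.001, 0.001]
contact_force: [0.3, 0.7, -0.2]
gripper_width: 50.4
```

jog_arm:
  increments:
    - [0,0,-0.001,0]
    - [0,0,-0.002,0]
    - [0,0,-0.003,0]
    - [0,0,-0.003,0]

```text
clock: 28.5
position: [533.0, -36.3, 118.6]
ee_rot: [0.781, 0.624, 0.001, 0.001]
contact_force: [-0.4, 0.3, -0.2]
gripper_width: 50.3
```

Run:
```python
from h import *
inc([532.9,-36.3,96.5],-94)
im=get_image("scene")[:,:,::-1].copy()
cv2.imwrite("pics/s16c.png",cv2.resize(im[140:240,262:358],None,fx=6,fy=6,interpolation=cv2.INTER_CUBIC))
```

```text
t 28.5 pos [533.  -36.3 118.6] yaw 77.25 tiltz [ 2.7e-03 -3.0e-04 -1.0e+00] j [ 0.24  0.33 -0.36  0.   -0.87  2.68] F [-0.4  0.3 -0.2] w 50.3 -> inc [-0.     -0.0001  0.0221] turn 171.24832811608772
```

View pics/s16c.png

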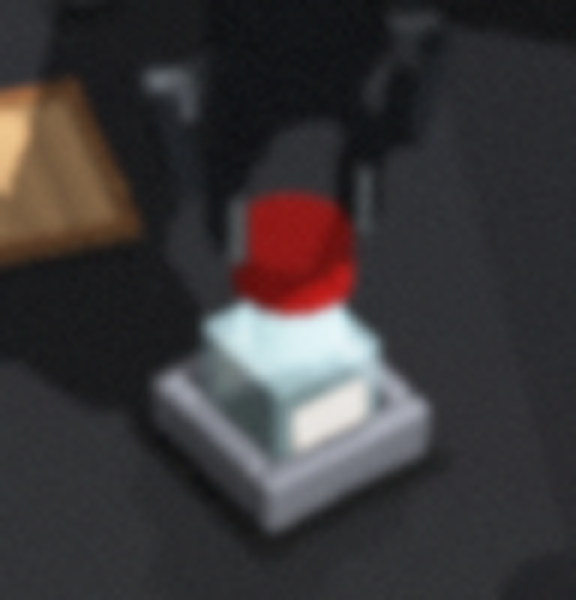

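jog_arm:
  increments:
    - [0,0,-0.01,0]
    - [0,0,-0.03,0]
    - [0,0,-0.06,0]
    - [0,0,-0.08,0]
    - [0,0,-0.08,0]

```text
clock: 29.18
position: [533.9, -36.1, 200.8]
ee_rot: [0.781, 0.624, 0.003, 0.002]
contact_force: [0.2, 0.5, -0.7]
gripper_width: 50.0
```

Run:
```python
from h import *
inc([551,-281,197],29)
im=get_image("scene")[:,:,::-1].copy()
cv2.imwrite("pics/s17.png",im)
```

```text
t 29.18 pos [533.9 -36.1 200.8] yaw 77.26 tiltz [ 7.5e-03  5.0e-04 -1.0e+00] j [ 0.24  0.25 -0.25  0.   -1.06  2.68] F [ 0.2  0.5 -0.7] w 50.0 -> inc [-0.2351  0.0707  0.0038] turn 48.260380512742984
```

View pics/s17.png

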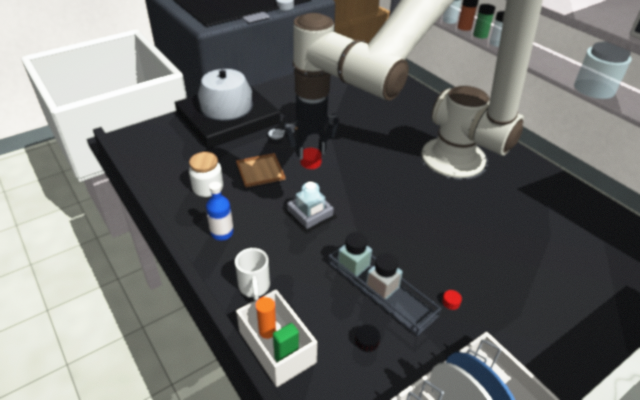

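The cap hangs in the gripper near (312,158), and the open jar stands in the grip near (311,203). Next I'll move over the tray.

jog_arm:
  increments:
    - [-0.03,0.009,0.003,7]
    - [-0.065,0.02,0.003,15]
    - [-0.1,0.03,0.003,23]
    - [-0.135,0.04,0.003,31]
    - [-0.17,0.051,0.003,38]
    - [-0.205,0.062,0.003,44]
    - [-0.23,0.069,0.003,48]
    - [-0.235,0.071,0.003,48]
    - [-0.235,0.071,0.003,48]

```text
clock: 30.35
position: [549.7, -280.9, 195.0]
ee_rot: [0.968, 0.252, 0.001, -0.0]
contact_force: [-0.7, 0.3, 0.5]
gripper_width: 49.8
```

jog_arm:
  increments:
    - [0,0,0.03,0]
    - [0,0,0.08,0]
    - [0,0,0.12,0]
    - [0,0,0.145,0]
    - [0,0,0.145,0]
    - [0,0,0.145,0]

```text
clock: 31.1
position: [551.0, -280.4, 51.3]
ee_rot: [0.967, 0.253, 0.002, 0.0]
contact_force: [-0.2, -0.5, -0.0]
gripper_width: 50.2
```

Run:
```python
from h import *
inc([551,-281,22],29)
im=get_image("scene")[:,:,::-1].copy()
cv2.imwrite("pics/s18c.png",cv2.resize(im[110:230,210:350],None,fx=5,fy=5,interpolation=cv2.INTER_CUBIC))
```

```text
t 31.1 pos [ 551.  -280.4   51.3] yaw 29.33 tiltz [ 4.2e-03  4.0e-04 -1.0e+00] j [-0.21  0.54 -0.22 -0.   -0.81  2.29] F [-0.2 -0.5 -0. ] w 50.2 -> inc [-0.0004  0.0005  0.0293] turn 0.3282497464001892
```

View pics/s18c.png

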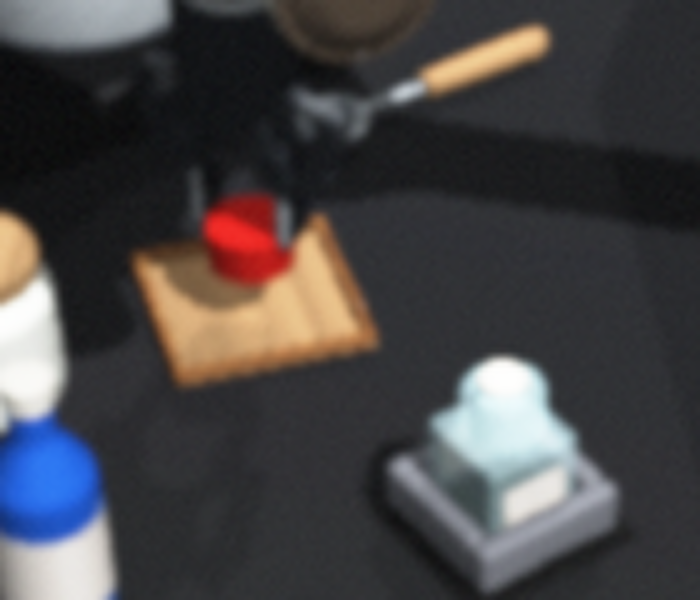

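jog_arm:
  increments:
    - [0,0,0.01,0]
    - [0,0,0.02,0]
    - [0,0,0.026,0]
    - [0,0,0.026,0]

```text
clock: 31.65
position: [550.8, -280.5, 24.8]
ee_rot: [0.967, 0.253, 0.002, 0.0]
contact_force: [1.4, -0.7, -0.5]
gripper_width: 50.0
```

jog_arm:
  increments:
    - [0,0,0.001,0]
    - [0,0,0.002,0]
    - [0,0,0.002,0]

```text
clock: 32.02
position: [550.9, -280.5, 22.9]
ee_rot: [0.967, 0.253, 0.002, 0.0]
contact_force: [0.2, 0.2, 0.0]
gripper_width: 50.0
```

jog_arm:
  increments:
    - [0,0,0.001,0]
    - [0,0,0.0015,0]
    - [0,0,0.0015,0]

```text
clock: 32.4
position: [550.8, -280.5, 21.3]
ee_rot: [0.967, 0.253, 0.002, 0.0]
contact_force: [0.5, -0.1, -0.0]
gripper_width: 50.1
```

jog_arm:
  increments:
    - [0,0,0.001,0]
    - [0,0,0.001,0]
    - [0,0,0.001,0]

```text
clock: 32.78
position: [550.8, -280.5, 20.3]
ee_rot: [0.967, 0.253, 0.002, 0.0]
contact_force: [-0.7, -0.2, -0.6]
gripper_width: 50.4
```

jog_arm:
  increments:
    - [0,0,0.001,0]
    - [0,0,0.001,0]
    - [0,0,0.001,0]

```text
clock: 33.15
position: [550.8, -280.5, 19.3]
ee_rot: [0.967, 0.253, 0.002, 0.0]
contact_force: [0.8, 0.4, -0.4]
gripper_width: 50.2
```

jog_arm:
  increments:
    - [0,0,0.001,0]
    - [0,0,0.001,0]
    - [0,0,0.001,0]

```text
clock: 33.52
position: [550.8, -280.5, 18.3]
ee_rot: [0.967, 0.253, 0.002, 0.0]
contact_force: [0.1, 0.4, -0.3]
gripper_width: 49.8
```

Run:
```python
from h import *
inc([551,-281,22],29)
im=get_image("scene")[:,:,::-1].copy()
cv2.imwrite("pics/s19c.png",cv2.resize(im[130:200,220:300],None,fx=8,fy=8,interpolation=cv2.INTER_CUBIC))
```

```text
t 33.52 pos [ 550.8 -280.5   18.3] yaw 29.3 tiltz [ 3.5e-03  6.0e-04 -1.0e+00] j [-0.21  0.58 -0.24 -0.   -0.74  2.29] F [ 0.1  0.4 -0.3] w 49.8 -> inc [-0.0001  0.0005 -0.0037] turn 0.30269698086829067
```

View pics/s19c.png

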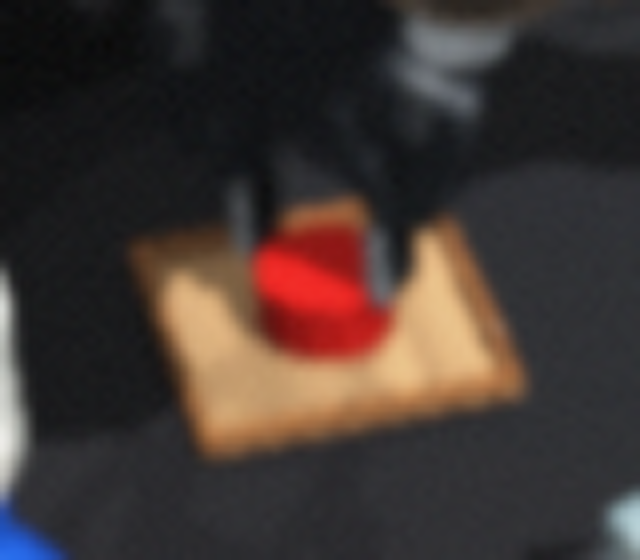

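jog_arm:
  increments:
    - [0,0,0.001,0]
    - [0,0,0.0015,0]
    - [0,0,0.0015,0]

```text
clock: 33.95
position: [551.1, -280.5, 17.6]
ee_rot: [0.967, 0.253, 0.002, 0.0]
contact_force: [-0.9, 1.5, 4.7]
gripper_width: 50.0
```

jog_arm:
  increments:
    - [0,0,0.001,0]
    - [0,0,0.0015,0]
    - [0,0,0.0015,0]

```text
clock: 34.33
position: [551.1, -280.5, 17.5]
ee_rot: [0.967, 0.253, 0.002, 0.0]
contact_force: [-2.9, 2.9, 9.1]
gripper_width: 50.2
```

jog_arm:
  increments:
    - [0,0,-0.0005,0]
    - [0,0,-0.0005,0]
    - [0,0,-0.0005,0]
    - [0,0,-0.0005,0]
    - [0,0,-0.0005,0]
    - [0,0,-0.0005,0]
  hand: 0.6

```text
clock: 35.08
position: [551.1, -280.5, 17.9]
ee_rot: [0.967, 0.253, 0.002, 0.0]
contact_force: [0.4, 0.5, 0.3]
gripper_width: 68.2
```

jog_arm:
  increments:
    - [0,0,-0.005,0]
    - [0,0,-0.02,0]
    - [0,0,-0.05,0]
    - [0,0,-0.1,0]
    - [0,0,-0.15,0]
    - [0,0,-0.18,0]
    - [0,0,-0.18,0]

```text
clock: 35.95
position: [552.0, -281.1, 202.7]
ee_rot: [0.967, 0.253, 0.006, 0.003]
contact_force: [0.3, 0.5, 0.8]
gripper_width: 68.7
```

jog_arm:
  increments:
    - [0.03,0.05,0,0]
    - [0.06,0.1,0,0]
    - [0.06,0.1,0,0]
    - [0.06,0.1,0,0]

```text
clock: 36.45
position: [652.5, -338.6, 202.5]
ee_rot: [0.967, 0.253, 0.004, 0.002]
contact_force: [-0.5, 0.6, 0.2]
gripper_width: 68.3
```

Run:
```python
from h import *
inc([551,-281,200],29)
for n in("scene","top"):
    im=get_image(n)[:,:,::-1].copy();cv2.imwrite(f"pics/{n}20.png",im)
    c,st=bigred(im[140:240,370:450,::-1].copy() if n=="top" else im[130:200,220:300,::-1].copy());
    uv=c+([370,140] if n=="top" else [220,130]);print(n,uv,st,plane(n,uv,20), fitcap({n:uv},4,(551,-281))[0])
```

```text
t 36.45 pos [ 652.5 -338.6  202.5] yaw 29.35 tiltz [ 0.0094 -0.0014 -1.    ] j [-0.26  0.58  0.29 -0.   -1.26  2.34] F [-0.5  0.6  0.2] w 68.3 -> inc [-0.0603 -0.0999  0.0014] turn 0.34562628817104724
scene [260.01111111 165.73333333] [ 31  27  18  18 270] [[ 551.21526498 -281.89229613   20.        ]] [ 549.94234779 -284.24462727]Traceback (most recent call last):
  File "<stdin>", line 5, in <module>
  File "h.py", line 36, in bigred
    k,l,st,ce=cv2.connectedComponentsWithStats(red2(im)); i=1+np.argmax(st[1:,4]); return ce[i],st[i]
                                                              ~~~~~~~~~^^^^^^^^^^
    return _wrapfunc(a, 'argmax', axis=axis, out=out, **kwds)
    return bound(*args, **kwds)
ValueError: attempt to get argmax of an empty sequence
```

View pics/scene20.png

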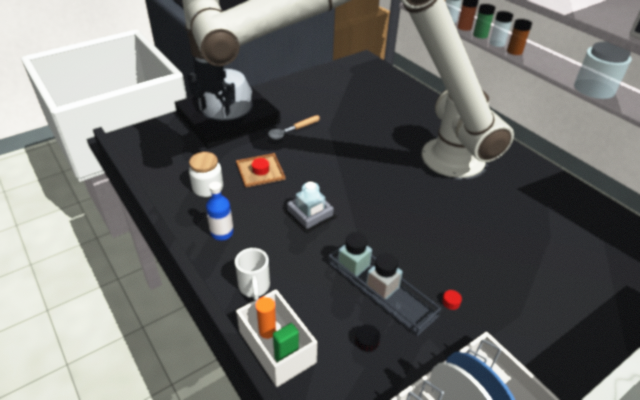

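View pics/top20.png

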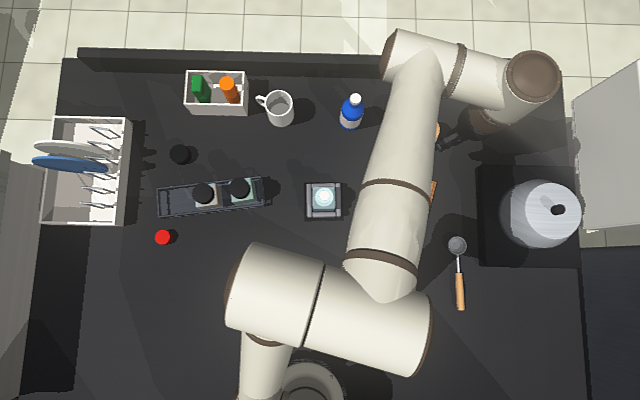

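Run:
```python
from h import *
s=read_state();print(s['joint_vel'].round(3),s['contact_force'].round(2))
print(job_done())
```

```text
[ 0.002 -0.016  0.004  0.002  0.002  0.   ] [-0.41  0.2  -0.04]
the job is handed in; nothing more can be done
None
```

I lifted the red-capped jar out of the rack by its cap and stood it fully down in the grey grip. After letting go, I unscrewed the cap with two grips (about 327° and 140°), lifted it free and laid it top side up on the tray. I handed the job in at about 36.5 s of the 70 s allowed.

**Last checks:**
- **Cap:** the scene camera puts it at about (550, -283) mm, against a tray centre of about (551, -281) mm. It looked flat and top up on the tray floor.
- **Jar:** both pictures show the open jar upright in the grip.
- **Bystanders:** the ones I could see looked unmoved by eye; I did not measure them. In the last top view the arm hid part of the tray area, including the canister.
- **Robot:** the gripper was about 200 mm up, with under 1 N on the tool.

**Checks that failed or disagreed:**
- **Cap position from above:** the arm blocked the top camera at the end, so the final cap position rests on one view.
- **Cap position before the grasp:** the two cameras differed by about 6–8 mm. I settled it by gripping at three places across the cap and using the widest reading.
- **Gripper width:** it read about 50 mm on the 53 mm cap throughout.

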